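Feed the contact caps and spot-test them with the discharge probe

ROBOT

A 6-joint arm with a two-finger parallel gripper is mounted at the origin on the work surface. World frame = base frame: x ahead of the robot, y to its left, z up, the work surface at z = 0. Lengths are in mm, angles in rad, forces in N, time in s.
With the tool pointing down it reaches from about 275 to 1000 mm from the base axis. Payload 8.4 kg.
Tool frame: the origin (TCP) lies at the very end of the fingers, on their centre line; the grasp point (between the pads) lies 19 mm behind it; y points along the fingers, x is the direction in which the jaws open and shut, and the axes are right-handed (so a half turn about y gives the same grasp; the last joint's range is limited). The gripper opens to 85 mm and grips with 20 to 120 N. Pads are 22 mm wide; open, the fingers measure 114 mm over their backs; the gripper's body (76 mm by 85 mm) begins 54 mm behind the grasp point. The pads swing forward as they close: fully open they stand 13 mm farther back than shut.
Start: joints at [-1.141, 0.353, 1.633, -0, 1.155, -0.002], TCP at [261.565, -567.637, 231.281] pointing down, gripper open.
Joint ranges: [-2.63, 2.63], [-0.92, 2.1], [0.06, 2.66], [-1.3, 4.44], [0, 2.69], [-3.02, 3.02]. Speed limits (rad/s): [2.22, 2.22, 2.79, 3.14, 3.14, 3.14].

INTERFACE

Orientations are given as [roll, pitch, yaw] about the fixed x, y, z axes, in that order (R = Rz(yaw) Ry(pitch) Rx(roll)).
In Python, from rig import r gives the robot as it stands.
- The arm moves only by the tool servo_tool, never from a script. Its argument "motion" is a list of rows, each a list of 7 numbers: the opening, from -1 (shut) to 1 (fully open), then the shift along the tool's x, y, z in m, then the turn, a rotation vector about the tool's x, y, z in units of 10 degrees (1.0 is 10 degrees). A call has 1 to 12 rows; each row is the pose to reach, as a shift and turn from the pose commanded when the call began, along the tool's axes at that moment; what a row does not reach only later rows make up. A row lasts 1/8 s, in which the tool goes at most 62.5 mm and 10.7 degrees, less where a joint would pass 70% of its speed; a pose out of reach is approached as far as the arm can. A call with a gripper value outside its range is refused whole. The fingers move at their own pace and stop on an object; "grip_force" is the grip in N (left out, the last holds). Time passes only in rows, so rows that repeat a pose let the fingers close. It gives the time, the measured TCP pose, the force and the opening at its end, in the units of the state.
- r.sense(): the state, without advancing time (a new reading comes with each control period).
- r.grab_frame(name): name is "side" or "top"; returns the picture (420x560x3 uint8, red, green, blue); there is no depth.
- r.calibration(name): a dict with "fx", "fy", "cx", "cy" (pixels), "distortion" ([k1, k2, p1, p2, k3] as OpenCV has them; the pictures are not rectified), "R" (3x3) and "t" (3): a world point X has camera coordinates R X + t. Camera axes: x right, y down, z forward; pixel columns grow to the right and rows downward; lengths in mm; the calibration is good to about 2 mm. A picture is of the moment at which its call begins. calibration takes no time and is no camera call.
- r.sign_off(): hands the job in, once; it reports no verdict.
The state is a dict: "clock": time; "qpos": joint angles; "qvel": joint speeds; "joint_efforts": joint torques, N m; "eef_pos": TCP position; "tcp_rot": TCP orientation; "contact_force": force on the tool from outside, world axes, zero at the start; "wrist_torque": the same for the moment, N m; "opening": opening from 0.0 (shut) to 1.0 (fully open).
Only numpy, scipy, OpenCV 4.12 (cv2) and the standard library are available. Lean on these libraries where they do the work, as an engineer would, in place of code of your own. Each camera call takes 0.05 s, during which the arm holds its last target. There are 200 camera calls.

TASK

Turn the feeder's dosing wheel to bring each loaded pocket over the drop hole and press the orange pad to tip each cap out into the tray (do not pick caps out of the wheel with the fingers), then lay every cap flat and centred on the mark of its own colour on the test plate. When all the caps are on their marks, take the probe and touch its point to the middle of each cap's upper face in the order red, yellow, green, blue (skipping any colour that is not there), and put the probe back upright in its stand. At the end every cap must lie on its mark and the pan must be level again; leave the other things on the bench where they are.

Things in the scene. Friction and masses are not known exactly. Their poses are not given: they have to be found in the camera images.
- feeder: fixed sample feeder: white deck 190 x 190 mm, top at z 108, on four legs, carrying the dosing wheel. Origin on the table under the wheel axis, z up; the outlet is on its -x side: a slick steel tray, walls 22 mm high, inside y -68 to 68 mm, a ramp down to x -163 and a flat floor at z 6 from there to the front wall at x -215. Tipped caps mostly come to rest flat by the front wall, near x -197 mm
- drop_hole (a point): centre of the round drop hole (49 mm) in the deck's top (8 mm thick), under the wheel, 61.5 mm from its axis towards feeder -x; a red tick on the deck's front edge marks it. A cap pushed over it falls through by itself on to the pan (it may let go up to about 8 mm before or after centre)
- wheel (a joint): angle of the dosing wheel, rad, anticlockwise from above; endless, stays where left (friction 0.1 N m). At 0 its frame is parallel to the feeder's. 172 mm across, z 109 to 131; six bottomless pockets at 60 degrees, centred 61.5 mm from the axis (one at feeder -x at 0), 40 mm from hub to rim, 42 mm across the other way. Caps rest on the deck in the pockets and are pushed round
- wheel_grip (a point): on the wheel's axis inside its black grip bar, 153 mm above the table. The bar stands on the hub: 60 mm long (along feeder x at joint 0, turning with the wheel), 14 mm thick, from z 131 to z 165 mm
- pan (a joint): angle of the steel tipping pan under the drop hole, rad: 0 level (sprung against its stop), 0.5 tipped fully. A cap fallen through the hole lies on it, 76 mm above the table, under the deck; pressing the orange pad fully down tips it and the cap slides into the outlet tray. It springs back on release
- press_pad (a point): top centre of the pan's orange press pad (34 x 40 mm), 50 mm outside the deck's -y side near its front corner, 86 mm above the table when level; needs about 5 N. Its hinge, parallel to feeder y, is 65 mm from it towards feeder +x and 10 mm lower: fully pressed, the pad is 32 mm lower and 3 mm further towards feeder +x
- plate: fixed aluminium test plate 210 x 210 x 4 mm; origin at the centre of its underside, on the table
- probe: discharge probe, upright in its stand: white round handle 36 mm in diameter from 8 to 85 mm above the origin, weight 0.2 kg; a grey collar 54 mm in diameter and 8 mm thick whose underside centre is the origin; below it a 30 mm nose 45 mm long, then a brass sprung point. z runs up the handle
- probe_tip (a point): end of the brass point, on the probe's axis, 78 mm below the probe's origin when free; sprung, it gives up to 8 mm (1 to 3.5 N)
- stand_mouth (a point): centre of the rim of the fixed black probe stand, where the probe's origin rests: an upright tube, outside 60 mm, bore 40 mm, 95 mm high. The nose hangs in the bore, the collar rests on the rim
- cap_red: contact cap, a metal disc 34 mm in diameter and 18 mm high with red faces, both faces alike, 0.07 kg; origin at the centre of the one face that is underneath at the start (it may turn over). At the start it lies in a wheel pocket. May be absent
- mark_red: flat red target mark, 50 mm in diameter, printed on the test plate (1 mm thick at most); origin at its centre, on the plate's top 4 mm above the table
- cap_yellow: contact cap, a metal disc 34 mm in diameter and 18 mm high with yellow faces, both faces alike, 0.07 kg; origin at the centre of the one face that is underneath at the start (it may turn over). At the start it lies in a wheel pocket. May be absent
- mark_yellow: flat yellow target mark, 50 mm in diameter, printed on the test plate (1 mm thick at most); origin at its centre, on the plate's top 4 mm above the table
- cap_green: contact cap, a metal disc 34 mm in diameter and 18 mm high with green faces, both faces alike, 0.07 kg; origin at the centre of the one face that is underneath at the start (it may turn over). At the start it lies in a wheel pocket. May be absent
- mark_green: flat green target mark, 50 mm in diameter, printed on the test plate (1 mm thick at most); origin at its centre, on the plate's top 4 mm above the table
- cap_blue: contact cap, a metal disc 34 mm in diameter and 18 mm high with blue faces, both faces alike, 0.07 kg; origin at the centre of the one face that is underneath at the start (it may turn over). At the start it lies in a wheel pocket. May be absent
- mark_blue: flat blue target mark, 50 mm in diameter, printed on the test plate (1 mm thick at most); origin at its centre, on the plate's top 4 mm above the table
- tape_roll: bystander, loose: yellow ring of tape, 52 mm across, 18 mm high
- screwdriver: bystander, loose: screwdriver 170 mm long, lying
- jar: bystander, loose: small amber jar, 52 mm across, 60 mm high
- spare_tip: bystander, loose: steel spare tip standing upright, 24 mm across, 52 mm high
- adapter: bystander, loose: black adapter block 50 x 32 x 22 mm
- brush: bystander, loose: brush 150 mm long, lying
Not all that is in view belongs to the job. There is more than one size of the cap_red; the one meant has the size given above.

How it is judged:
By the outcome, as a careful person would: the job done as asked, in the order asked, and still so for the second after the job is handed in, with the robot touching nothing.
Of cap_red, cap_yellow, cap_green, cap_blue only 2 to 3 are there at a start; the rules pass over those that are not, and their reading is None.
At some moment in a run one of cap_red, cap_yellow, cap_green, cap_blue may be knocked a few centimetres aside while the robot is not near it.
It also fails if it takes over 210 s, if anything falls off the work surface, if the arm or the gripper's body presses on something with over 40 N, if the wrist force passes 120 N, or if a joint passes its speed limit or range.

## Working session

There is one attempt and no reset: what is moved stays moved. The work goes in short steps, Python scripts to look and compute and a tool call to move; the robot and the scene stay as the last step left them, time stands still between calls to the robot, and variables do not carry over. Pictures are saved under pics/ and viewed, on a budget of 14 in all, crops included, one or two more only if the job needs it, and the job is handed in when it is done.

Besides the shell and the picture viewer there is one more tool, called after "Call:" as a command line: name --pt "numbers of a row" for each row, then --argument value for the rest. servo_tool: Moves the arm, as the interface text tells. Its arguments: {"type":"object","properties":{"motion":{"type":"array","items":{"type":"array","items":{"type":"number"}}},"grip_force":{"type":"number"}},"required":["motion"]}

```bash
ls; mkdir -p pics
python3 - <<'E'
from rig import r
import cv2,numpy as np
for n in("side","top"):
    cv2.imwrite(f"pics/{n}0.png",r.grab_frame(n)[:,:,::-1])
    c=r.calibration(n); print(n,c, -np.array(c["R"]).T@np.array(c["t"]))
print(r.sense())
E
```

```text
pics
side {'fx': 447.1279162021173, 'fy': 447.1279162021173, 'cx': 275.76827009705255, 'cy': 213.3762031354481, 'distortion': array([-0.01288456,  0.        ,  0.        ,  0.        ,  0.        ]), 'R': array([[-9.42671739e-01, -3.33721427e-01, -3.49869112e-05],
       [-1.77035177e-01,  5.00164810e-01, -8.47640082e-01],
       [ 2.82893157e-01, -7.99040157e-01, -5.30571663e-01]]), 't': array([ 557.42599854,  201.1252813 , 1092.8562761 ])} [251.91442265 958.665262   750.33992426]
top {'fx': 496.65271065912225, 'fy': 496.65271065912225, 'cx': 274.7296103110076, 'cy': 209.13517587404849, 'distortion': array([-0.00653252,  0.        ,  0.        ,  0.        ,  0.        ]), 'R': array([[-0.02139111, -0.99965069,  0.01552135],
       [-0.99828611,  0.02051089, -0.05481   ],
       [ 0.0544725 , -0.01666719, -0.99837616]]), 't': array([  18.3183881 ,  552.68424536, 1365.13383462])} [ 477.76660249   29.72889666 1392.92537168]
{'clock': 0.1, 'qpos': array([-1.14135461e+00,  3.53589654e-01,  1.63406066e+00,  7.00880692e-06,
        1.15521353e+00, -2.40154627e-03]), 'qvel': array([ 0.0008668 , -0.0019749 , -0.00016939, -0.00085783, -0.00051743,
        0.00078566]), 'joint_efforts': array([ 8.50129454e-04, -6.06356692e+01, -3.42819035e+01,  1.87646106e-04,
        4.07768195e-03, -1.52173766e-05]), 'eef_pos': array([ 261.41168266, -567.227912  ,  230.62965389]), 'tcp_rot': array([-1.57078687e+00,  1.27116651e-03, -1.13895589e+00]), 'contact_force': array([ 0.28458015, -0.17705177, -0.17905907]), 'wrist_torque': array([-0.00744103, -0.03797132, -0.03364142]), 'opening': 1.0010519379272063}
```

View pics/top0.png

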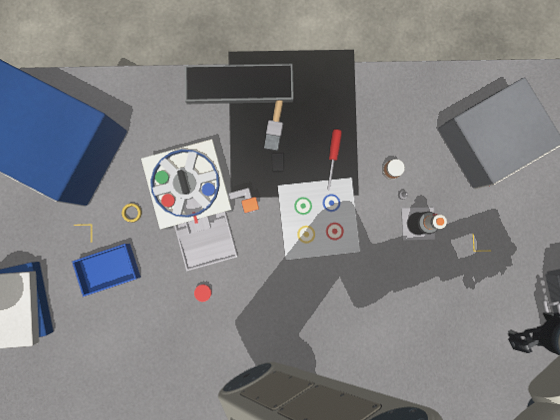

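View pics/side0.png

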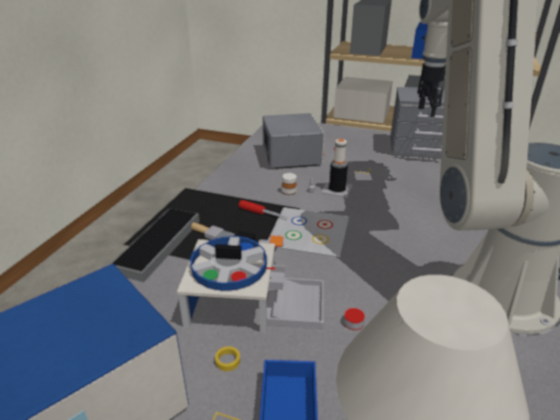

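Top view: feeder at about (185,182), with green at (162,178), red at (168,200) and blue at (208,188) in pockets. The orange pad is at (250,205) and the tray is below at (208,243). Marks: green (303,206), blue (331,202), yellow (306,234), red (335,231). The probe is near (425,222), and a decoy red disc sits at (203,292). There is no yellow cap. The side view agrees.

```bash
cat > h.py <<'E'
import cv2,numpy as np
from rig import r
def cal(n):
    c=r.calibration(n); K=np.array([[c["fx"],0,c["cx"]],[0,c["fy"],c["cy"]],[0,0,1]])
    return K,np.array(c["distortion"]),np.array(c["R"]),np.array(c["t"])
def unp(n,uv,z):
    K,d,R,t=cal(n); p=cv2.undistortPoints(np.array(uv,float).reshape(-1,1,2),K,d).reshape(-1,2)
    D=np.c_[p,np.ones(len(p))]@R; C=-R.T@t
    return C+D*((z-C[2])/D[:,2])[:,None]
def proj(n,X):
    K,d,R,t=cal(n); return cv2.projectPoints(np.array(X,float).reshape(-1,1,3),cv2.Rodrigues(R)[0],t,K,d)[0].reshape(-1,2)
HUE=dict(red=(172,6),orange=(7,18),yellow=(20,35),green=(45,80),blue=(100,125))
def blobs(im,col,smin=110,vmin=50,amin=12):
    h=cv2.cvtColor(im,cv2.COLOR_RGB2HSV); a,b=HUE[col]; H=h[...,0]
    m=((H>=a)&(H<=b)) if a<b else ((H>=a)|(H<=b))
    m=(m&(h[...,1]>smin)&(h[...,2]>vmin)).astype(np.uint8)
    n,_,s,c=cv2.connectedComponentsWithStats(m,connectivity=8)
    return [(round(c[i][0],1),round(c[i][1],1),*map(int,s[i])) for i in range(1,n) if s[i][4]>=amin]
E
python3 - <<'E'
from h import *
for n in("top","side"):
    im=r.grab_frame(n)
    for c in HUE: print(n,c,[b for b in blobs(im,c) if b[4]<900])
    if n=="top":
        cv2.imwrite("pics/t1.png",cv2.resize(im[130:275,135:275],None,fx=4,fy=4,interpolation=cv2.INTER_CUBIC)[:,:,::-1])
E
```

```text
top red [(np.float64(334.8), np.float64(143.9), 329, 129, 13, 32, 271), (np.float64(167.5), np.float64(200.0), 161, 194, 14, 13, 131), (np.float64(195.4), np.float64(219.2), 194, 216, 4, 7, 17), (np.float64(334.5), np.float64(231.1), 327, 223, 16, 17, 57), (np.float64(334.4), np.float64(230.8), 333, 229, 4, 5, 16), (np.float64(202.1), np.float64(292.8), 194, 285, 17, 17, 226)]
top orange [(np.float64(388.1), np.float64(173.4), 385, 167, 10, 11, 19), (np.float64(249.7), np.float64(204.4), 242, 197, 17, 16, 189), (np.float64(439.9), np.float64(221.0), 436, 218, 8, 7, 46)]
top yellow [(np.float64(130.8), np.float64(212.6), 122, 204, 19, 18, 135), (np.float64(90.8), np.float64(232.1), 89, 224, 3, 18, 19), (np.float64(305.6), np.float64(233.5), 298, 226, 17, 17, 48), (np.float64(306.1), np.float64(233.7), 304, 232, 5, 4, 15), (np.float64(473.1), np.float64(242.4), 473, 234, 2, 17, 18)]
top green [(np.float64(161.2), np.float64(176.7), 155, 171, 13, 12, 99)]
top blue [(np.float64(48.5), np.float64(137.2), 0, 60, 111, 145, 10786), (np.float64(177.7), np.float64(151.9), 164, 150, 28, 8, 41),
[... 1159 characters left out ...]
4(227.2), np.float64(358.3), 215, 347, 25, 24, 357), (np.float64(226.4), np.float64(415.9), 216, 413, 22, 7, 24)]
side green [(np.float64(210.1), np.float64(274.2), 203, 270, 14, 10, 102)]
side blue [(np.float64(419.3), np.float64(40.9), 412, 23, 15, 35, 342), (np.float64(218.9), np.float64(241.1), 208, 237, 21, 9, 127), (np.float64(246.9), np.float64(242.6), 239, 236, 20, 14, 190), (np.float64(193.7), np.float64(255.6), 190, 249, 9, 15, 72), (np.float64(230.0), np.float64(280.5), 192, 254, 74, 36, 526), (np.float64(71.8), np.float64(339.6), 0, 264, 176, 156, 15989), (np.float64(192.2), np.float64(303.2), 188, 297, 10, 19, 100), (np.float64(288.5), np.float64(390.5), 259, 360, 59, 60, 3250)]
```

View pics/t1.png

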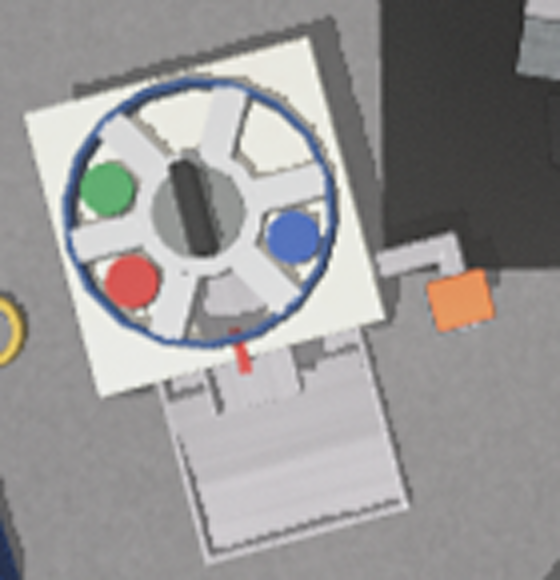

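Run:
```python
from h import *
np.set_printoptions(precision=1,suppress=True)
o=np.array([135,130]); f=lambda P:np.array(P)/4.+o-.375
C=unp("top",f([[25,115],[308,37],[384,320],[101,397]]),108)
print(C,C.mean(0),[np.linalg.norm(C[i]-C[i-1]) for i in range(4)])
ex=(C[0]+C[1]-C[2]-C[3]); yaw=np.arctan2(ex[1],ex[0]); print("yaw",yaw)
print("rim bounds centre",unp("top",f([[200,212]]),131))
tray=unp("top",f([[208,560],[409,506]]),25);print("tray front corners",tray,tray.mean(0))
bar=unp("top",f([[182,162],[206,250]]),165);b=bar[0]-bar[1];print("bar",np.arctan2(b[1],b[0])-yaw,bar.mean(0))
O=C.mean(0)
Rz=np.array([[np.cos(yaw),-np.sin(yaw)],[np.sin(yaw),np.cos(yaw)]])
for n,p,z in[("red",(167.5,200),126),("green",(161.2,176.7),126),("blue",(207.9,188.9),126),("pad",(249.7,204.4),86),("tick",(195.4,219.2),108),("decoy",(202.1,292.8),18),
 ("mR",(334.5,231.1),4.5),("mY",(305.7,233.5),4.5),("mG",(303,206),4.5),("mB",(331.1,201.5),4.5)]:
    X=unp("top",[p],z)[0]; l=Rz.T@(X-O)[:2]; print(n,X,"feeder",l,"ang from -x deg",np.degrees(np.arctan2(-l[1],-l[0])),np.hypot(*l))
for n,p,z in[("red",(237.8,275.3),126),("green",(210.1,274.2),126),("pad",(276.6,240.4),86),("decoy",(354,315),15)]:
    X=unp("side",[p],z)[0]; print("side",n,X,Rz.T@(X-O)[:2])
im=r.grab_frame("top");a=im[150:260,270:470]
s=r.grab_frame("side")[130:260,230:380]
A=cv2.resize(a,(800,440),interpolation=2)
cv2.imwrite("pics/t2.png",A[:,:,::-1]); cv2.imwrite("pics/s2.png",cv2.resize(s,None,fx=5,fy=4.6)[:,:,::-1][:598])
```

```text
[[687.  353.  108. ]
 [734.7 168.9 108. ]
 [548.9 122.4 108. ]
 [503.  305.4 108. ]] [618.4 237.4 108. ] [np.float64(190.02644768611023), np.float64(190.18961997001907), np.float64(191.428794708387), np.float64(188.61998812046525)]
yaw 0.2490815099387395
rim bounds centre [[618.9 236.6 131. ]]
tray front corners [[391.8 251.3  25. ]
 [425.5 113.4  25. ]] [408.7 182.3  25. ]
bar 0.003629573672217723 [618.9 234.7 165. ]
red [575.8 281.5 126. ] feeder [-30.4  53.2] ang from -x deg -60.26361160210777 61.27176697819962
green [635.9 297.  126. ] feeder [31.6 53.4] ang from -x deg -120.6145110576991 62.06983438576093
blue [602.2 178.3 126. ] feeder [-30.3 -53.3] ang from -x deg 60.396261736112635 61.33380898128088
pad [562.9  73.6  86. ] feeder [ -94.1 -145.1] ang from -x deg 57.01918334086381 172.95366832059085
tick [526.1 213.7 108. ] feeder [-95.3  -0.2] ang from -x deg 0.13444971748620674 95.34203131454647
decoy [327.2 210.8  18. ] feeder [-288.8   46. ] ang from -x deg -9.058565516892102 292.4519173436559
mR [ 488.5 -159.4    4.5] feeder [-223.7 -352.6] ang from -x deg 57.60608802194372 417.5257904784159
mY [483.5 -78.6   4.5] feeder [-208.6 -273. ] ang from -x deg 52.615650324809046 343.54029658287897
mG [560.7 -72.9   4.5] feeder [-132.4 -286.5] ang from -x deg 65.1934895976742 315.618514649938
mB [ 571.7 -152.2    4.5] feeder [-141.3 -366. ] ang from -x deg 68.89770252683454 392.35741177544617
side red [578.  282.9 126. ] [-27.9  54. ]
side green [635.9 299.5 126. ] [32.3 55.9]
side pad [560.7  80.1  86. ] [ -94.7 -138.3]
side decoy [330.7 202.7  15. ] [-287.4   37.3]
```

View pics/t2.png

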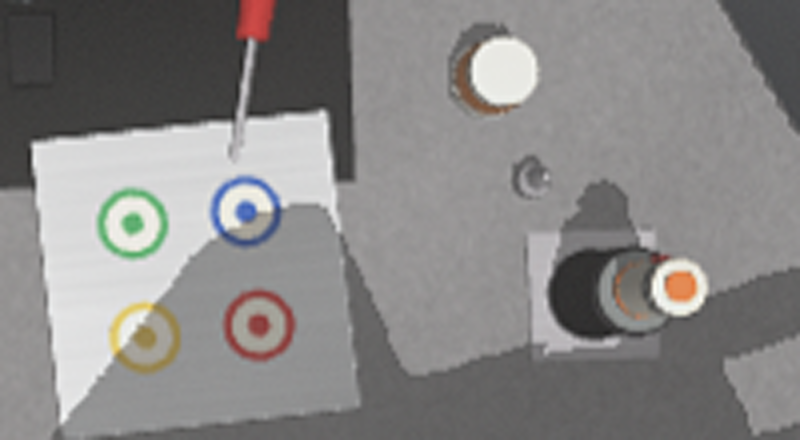

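The plate and marks are clear: green (303,205.8), blue (331.5,202.8), yellow (306.2,234.2), red (335,231.2). The probe top is at (440,221.7). The wheel is at about 0, so its bar lies along feeder x. Blue needs -60°, then red +120° and green +60°.

```bash
cat >> h.py <<'E'
from scipy.spatial.transform import Rotation as Ro
def go(x,y,z,yaw=None,rpy=None,base=None):
    """print shift (m, tool axes) and turn (10deg units) to reach a tool-down pose"""
    s=r.sense(); R0=Ro.from_euler("xyz",s["tcp_rot"]); p=np.array(s["eef_pos"])
    if base is not None: p=np.array(base[:3]);R0=Ro.from_euler("xyz",[-np.pi/2,0,base[3]])
    R1=Ro.from_euler("xyz",[-np.pi/2,0,s["tcp_rot"][2] if yaw is None else yaw])
    d=R0.inv().apply(np.array([x,y,z])-p)/1e3; w=np.degrees((R0.inv()*R1).as_rotvec())/10
    print("shift",np.round(d,4),"turn",np.round(w,3),"rows",round(max(np.linalg.norm(d)/.0625,np.linalg.norm(w)/1.07),1))
E
python3 - <<'E'
from h import *
print(unp("top",[(440,221.7)],180), unp("top",[((680)/4+270,(287)/4+150)],180))
print("collar rim est",unp("side",[(338,192)],95))
go(618.6,237,190,-1.322)
print("marks",unp("top",[(334.8,231.1),(306,233.9),(303,205.8),(331.3,202.6)],4.5))
E
```

```text
[[ 504.68738028 -395.93461328  180.        ]] [[ 504.56457763 -395.92974362  180.        ]]
collar rim est [[ 466.04604302 -204.02254239   95.        ]]
shift [-0.5812  0.0413  0.661 ] turn [ 0.     1.048 -0.003] rows 14.1
marks [[ 488.51104892 -160.24755717    4.5       ]
 [ 482.41098293  -79.36937801    4.5       ]
 [ 561.25498376  -72.9044432     4.5       ]
 [ 568.62789311 -152.64173397    4.5       ]]
```

Call:
servo_tool --pt "0 -0.05 0 0.056 0 0.1 0" --pt "0 -0.09 0 0.105 0 0.2 0" --pt "0 -0.13 0.002 0.15 0 0.3 0" --pt "0 -0.18 0.005 0.2 0 0.4 0" --pt "0 -0.22 0.01 0.25 0 0.5 0" --pt "0 -0.26 0.01 0.3 0 0.6 0" --pt "0 -0.3 0.01 0.345 0 0.7 0" --pt "0 -0.34 0.01 0.39 0 0.8 0" --pt "0 -0.38 0.01 0.435 0 0.9 0" --pt "0 -0.42 0.01 0.48 0 1 0" --pt "0 -0.46 0.01 0.525 0 1.048 0" --pt "0 -0.5 0.01 0.57 0 1.048 0" --grip_force 30

```text
clock: 1.8
eef_pos: [567.1, 119.2, 221.4]
tcp_rot: [-1.57, -0.0, -1.322]
contact_force: [0.4, -0.6, 0.2]
opening: 0.498
```

Run:
```python
from h import *
go(618.6,237,190,-1.322); print(r.sense()["qpos"])
```

```text
shift [-0.1015  0.0315  0.0789] turn [-0.003  0.002  0.001] rows 2.1
[ 2.04682317e-01  2.92342691e-01  1.74323788e+00 -1.88305143e-04
  1.10554540e+00  1.52648425e+00]
```

Call:
servo_tool --pt "0 -0.05 0.016 0.038 0 0 0" --pt "0 -0.097 0.031 0.0742 0 0 0" --pt "0 -0.097 0.031 0.0742 0 0 0" --pt "0 -0.097 0.05 0.0742 0 0 0" --pt "0 -0.097 0.07 0.0742 0 0 0" --pt "0 -0.097 0.081 0.0742 0 0 0" --pt "0 -0.097 0.081 0.0742 0 0 0"

```text
clock: 2.68
eef_pos: [613.8, 228.4, 139.1]
tcp_rot: [-1.573, -0.0, -1.323]
contact_force: [-0.7, 0.1, -0.5]
opening: 0.502
```

Run:
```python
from h import *
go(618.6,237,140,-1.322)
for n in("top","side"):
    im=r.grab_frame(n)
    a=im[130:260,110:283] if n=="top" else im[180:340,160:373]
    cv2.imwrite(f"pics/g_{n}.png",cv2.resize(a,(800,600),interpolation=2)[:,:,::-1])
```

```text
shift [-0.0072 -0.0009  0.0068] turn [ 0.012 -0.005  0.001] rows 0.2
```

View pics/g_side.png

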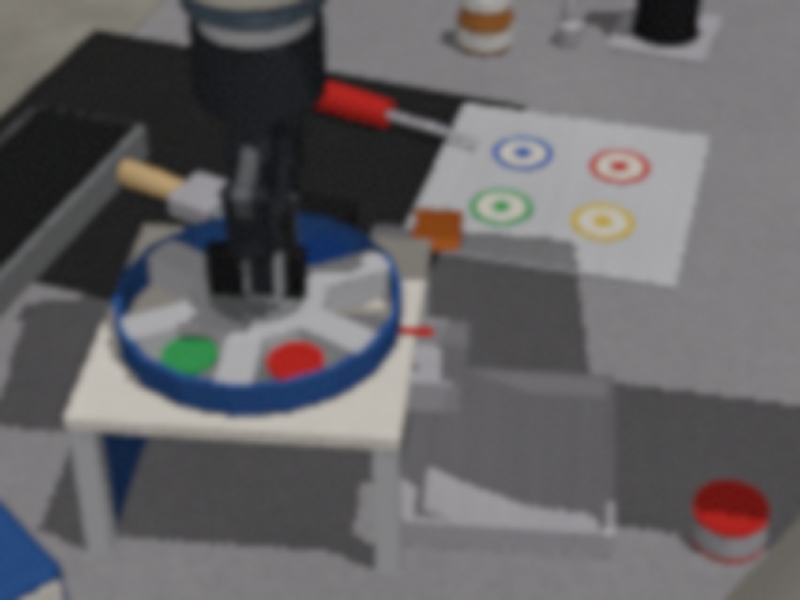

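The side view shows the fingers down around the bar at (265,260) in the crop. The measured pose is about 10 mm short of target, so I'll correct that and then close.

Call:
servo_tool --pt "0 -0.007 0 0.007 0 0 0" --pt "0 -0.007 0 0.007 0 0 0" --pt "-1 -0.007 0 0.007 0 0 0" --pt "-1 -0.007 0 0.007 0 0 0" --pt "-1 -0.007 0 0.007 0 0 0" --pt "-1 -0.007 0 0.007 0 0 0" --pt "-1 -0.007 0 0.007 0 0 0" --grip_force 40

```text
clock: 3.65
eef_pos: [619.7, 237.7, 140.5]
tcp_rot: [-1.571, -0.0, -1.322]
contact_force: [-0.0, -2.6, 4.1]
opening: 0.152
```

Gripped (opening 0.15, about 13 mm). Now I'll turn the wheel -60° (clockwise) for blue.

Call:
servo_tool --pt "-1 0 0 0 0 0.7 0" --pt "-1 0 0 0 0 1.4 0" --pt "-1 0 0 0 0 2.1 0" --pt "-1 0 0 0 0 2.8 0" --pt "-1 0 0 0 0 3.5 0" --pt "-1 0 0 0 0 4.2 0" --pt "-1 0 0 0 0 4.9 0" --pt "-1 0 0 0 0 5.5 0" --pt "-1 0 0 0 0 6.0 0" --pt "-1 0 0 0 0 6.0 0" --pt "-1 0 0 0 0 6.0 0" --pt "-1 0 0 0 0 6.0 0"

```text
clock: 5.15
eef_pos: [619.9, 238.5, 140.5]
tcp_rot: [-1.571, 0.001, -2.368]
contact_force: [1.5, 5.2, 2.9]
opening: 0.154
```

Run:
```python
from h import *
for n in("top","side"):
    im=r.grab_frame(n)
    print(n,{c:[b[:2]+b[4:] for b in blobs(im,c) if b[4]<300] for c in("blue","red","green")})
    a=im[130:260,110:283] if n=="top" else im[180:340,160:373]
    cv2.imwrite(f"pics/h_{n}.png",cv2.resize(a,(800,600),interpolation=2)[:,:,::-1])
```

```text
top {'blue': [(np.float64(46.9), np.float64(136.6), 106, 145, 10447), (np.float64(330.8), np.float64(202.6), 17, 16, 51), (np.float64(161.2), np.float64(204.8), 18, 17, 31), (np.float64(331.3), np.float64(202.5), 4, 4, 14), (np.float64(105.2), np.float64(269.2), 67, 52, 2207), (np.float64(36.5), np.float64(295.9), 53, 75, 844)], 'red': [(np.float64(334.8), np.float64(143.9), 13, 32, 272), (np.float64(334.3), np.float64(231.1), 17, 17, 64), (np.float64(334.5), np.float64(230.8), 4, 5, 18)], 'green': []}
side {'blue': [(np.float64(432.4), np.float64(41.0), 41, 37, 1279), (np.float64(227.1), np.float64(238.4), 5, 5, 16), (np.float64(247.9), np.float64(241.8), 20, 11, 133), (np.float64(213.0), np.float64(243.8), 11, 4, 21), (np.float64(193.8), np.float64(255.1), 9, 16, 58), (np.float64(230.4), np.float64(280.4), 74, 37, 510), (np.float64(71.8), np.float64(339.6), 176, 156, 15990), (np.float64(192.2), np.float64(303.1), 10, 19, 100), (np.float64(288.5), np.float64(390.5), 59, 60, 3251)], 'red': [(np.float64(252.8), np.float64(206.6), 24, 15, 222), (np.float64(271.2), np.float64(267.9), 8, 3, 13), (np.float64(211.1), np.float64(274.8), 14, 9, 100), (np.float64(354.3), np.float64(315.1), 20, 15, 249)], 'green': [(np.float64(199.4), np.float64(258.5), 14, 6, 62)]}
```

View pics/h_side.png

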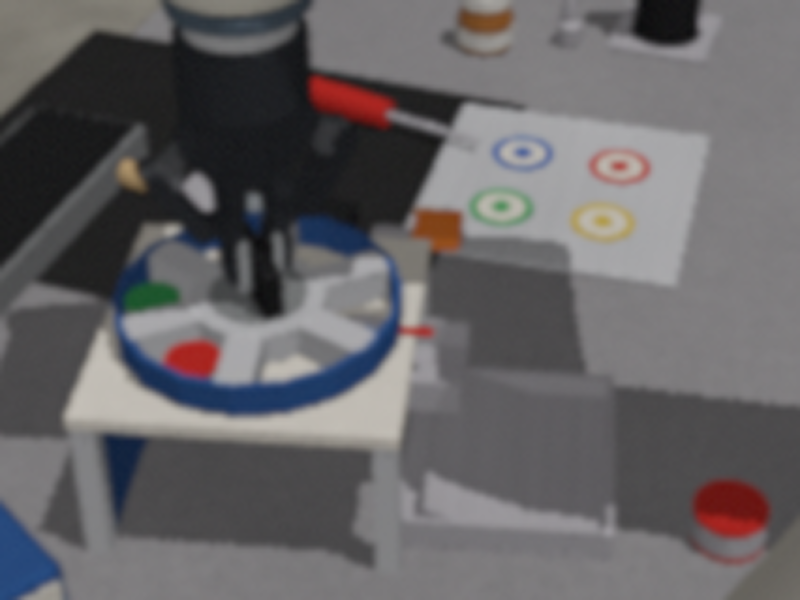

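The wheel turned exactly 60°: red and green are shifted round, and blue has gone from view at the hole. Next I'll release, rise and go to the pad.

Run:
```python
from h import *
go(619.9,238.5,185); go(563,74,185);go(563,74,100)
```

```text
shift [-0.     -0.0445 -0.    ] turn [ 0.001  0.    -0.007] rows 0.7
shift [ 0.1556 -0.0447  0.078 ] turn [ 0.001  0.    -0.007] rows 2.9
shift [0.1557 0.0403 0.078 ] turn [ 0.001  0.    -0.007] rows 2.9
```

Call:
servo_tool --pt "0 0 0 0 0 0 0" --pt "0 0 0 0 0 0 0" --pt "0 0 -0.045 0 0 0 0" --pt "0 0 -0.045 0 0 0 0" --pt "-1 0.052 -0.045 0.026 0 0 0" --pt "-1 0.104 -0.045 0.052 0 0 0" --pt "-1 0.1556 -0.045 0.078 0 0 0" --pt "-1 0.1556 -0.045 0.078 0 0 0" --pt "-1 0.1556 0 0.078 0 0 0" --pt "-1 0.1556 0.03 0.078 0 0 0" --pt "-1 0.1556 0.03 0.078 0 0 0" --pt "-1 0.1556 0.03 0.078 0 0 0"

```text
clock: 6.75
eef_pos: [563.3, 73.9, 111.0]
tcp_rot: [-1.57, 0.001, -2.369]
contact_force: [-0.8, -0.3, 0.5]
opening: 0.003
```

Run:
```python
from h import *
s=r.sense();print(s["eef_pos"],s["tcp_rot"],s["contact_force"],s["opening"]);go(563,74,52)
```

```text
[563.28549377  73.89856734 110.97764347] [-1.57037479e+00  5.76632586e-04 -2.36863473e+00] [-0.77494889 -0.32201745  0.54153204] 0.0025627052124868963
shift [ 0.0002  0.059  -0.0003] turn [-0.002 -0.    -0.003] rows 0.9
```

Call:
servo_tool --pt "-1 0 0.02 0 0 0 0" --pt "-1 0 0.03 0 0 0 0" --pt "-1 0 0.04 0 0 0 0" --pt "-1 0 0.05 0 0 0 0" --pt "-1 0 0.056 0 0 0 0" --pt "-1 0 0.058 0 0 0 0" --pt "-1 0 0.058 0 0 0 0" --pt "-1 0 0.058 0 0 0 0"

```text
clock: 7.75
eef_pos: [563.9, 73.7, 54.3]
tcp_rot: [-1.569, 0.002, -2.369]
contact_force: [-5.3, 0.1, 24.9]
opening: -0.002
```

Run:
```python
from h import *
s=r.sense();print(s["eef_pos"],s["contact_force"])
for n in("top","side"):
    im=r.grab_frame(n)
    print(n,{c:[b[:2]+b[2:] for b in blobs(im,c) if b[4]<300] for c in("blue",)})
    a=im[190:280,160:280] if n=="top" else im[220:340,250:410]
    cv2.imwrite(f"pics/p_{n}.png",cv2.resize(a,(400,300),interpolation=2)[:,:,::-1])
cv2.imwrite("pics/p.png",np.hstack([cv2.imread("pics/p_top.png"),cv2.imread("pics/p_side.png")]))
```

```text
[563.87580429  73.69522275  54.3439368 ] [-5.27858998  0.14357915 24.85635501]
top {'blue': [(np.float64(48.5), np.float64(137.3), 0, 60, 111, 145, 10794), (np.float64(178.4), np.float64(151.6), 165, 150, 27, 7, 38), (np.float64(206.6), np.float64(159.8), 198, 153, 18, 18, 24), (np.float64(153.4), np.float64(174.9), 151, 163, 8, 24, 32), (np.float64(330.8), np.float64(202.6), 323, 195, 17, 16, 51), (np.float64(161.2), np.float64(204.8), 154, 196, 18, 17, 31), (np.float64(331.1), np.float64(202.5), 329, 201, 5, 4, 15), (np.float64(195.2), np.float64(213.2), 186, 209, 18, 8, 25), (np.float64(105.6), np.float64(269.0), 73, 244, 67, 52, 2236), (np.float64(36.6), np.float64(296.0), 0, 262, 53, 75, 846)]}
side {'blue': [(np.float64(432.5), np.float64(41.0), 412, 23, 42, 37, 1281), (np.float64(247.9), np.float64(241.1), 236, 235, 23, 12, 140), (np.float64(217.9), np.float64(240.7), 208, 236, 21, 10, 108), (np.float64(193.4), np.float64(254.9), 190, 249, 9, 15, 56), (np.float64(230.6), np.float64(280.4), 192, 254, 75, 36, 510), (np.float64(71.8), np.float64(339.6), 0, 264, 176, 156, 15992), (np.float64(192.2), np.float64(303.1), 188, 297, 10, 19, 101), (np.float64(288.5), np.float64(390.5), 259, 360, 59, 60, 3249)]}
```

View pics/p.png

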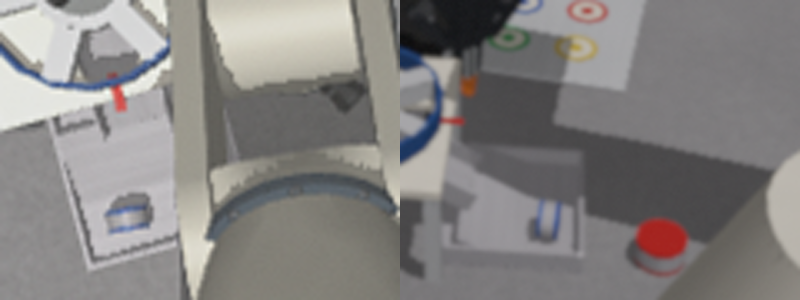

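The cap is in the tray but appears to be on edge, at about (178,254) in full top-image pixels. I'll release the pad, rise clear and look again.

Call:
servo_tool --pt "-1 0 -0.02 0 0 0 0" --pt "-1 0 -0.04 0 0 0 0" --pt "-1 0 -0.09 0 0 0 0" --pt "-1 0.06 -0.13 0 0 0 0" --pt "-1 0.12 -0.13 0 0 0 0" --pt "-1 0.15 -0.13 0 0 0 0" --pt "-1 0.15 -0.13 0 0 0 0"

```text
clock: 8.72
eef_pos: [453.3, -32.4, 182.2]
tcp_rot: [-1.571, -0.001, -2.371]
contact_force: [1.0, 0.1, 0.2]
opening: 0.002
```

Run:
```python
from h import *
s=r.sense();print(s["eef_pos"],s["contact_force"])
for n in("top","side"):
    im=r.grab_frame(n)
    a=im[190:280,160:280] if n=="top" else im[220:340,250:410]
    cv2.imwrite(f"pics/p_{n}.png",cv2.resize(a,(400,300),interpolation=2)[:,:,::-1])
cv2.imwrite("pics/q.png",np.hstack([cv2.imread("pics/p_top.png"),cv2.imread("pics/p_side.png")]))
```

```text
[453.33272626 -32.44185153 182.20434502] [1.03845952 0.06268345 0.15188596]
```

View pics/q.png

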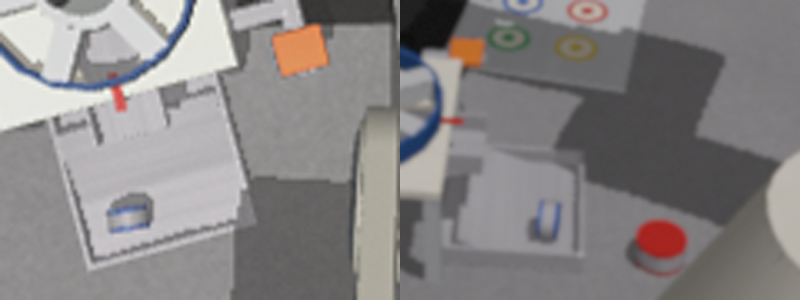

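Blue stands on edge in the tray, with its axis along feeder x and its centre near (198,256) in top-image pixels. The pad is back level. I'll grip it across its diameter, carry it to the plate, tilt it so it topples flat, then regrip and centre it.

```bash
cat >> h.py <<'E'
O=np.array([618.6,237.2]); YAW=.249
def fe(X):
    c,s=np.cos(YAW),np.sin(YAW); d=np.array(X)[:2]-O; return np.array([c*d[0]+s*d[1],-s*d[0]+c*d[1]])
def wo(l):
    c,s=np.cos(YAW),np.sin(YAW); return O+[c*l[0]-s*l[1],s*l[0]+c*l[1]]
E
python3 - <<'E'
from h import *
im=r.grab_frame("top"); 
for b in blobs(im,"blue",smin=60,amin=4):
    if 185<b[0]<215 and 235<b[1]<280:print(b,unp("top",[b[:2]],35)[0],fe(unp("top",[b[:2]],32)[0]))
im=r.grab_frame("side")
for b in blobs(im,"blue",smin=60,amin=4):
    if 290<b[0]<330 and 290<b[1]<330:print(b,fe(unp("side",[b[:2]],26)[0]))
# template outline: predicted rims of standing cap for several centres
for n,off in(("top",(160,190,.3)),("side",(250,220,.4))):
    pass
E
```

```text
(np.float64(197.4), np.float64(252.5), 193, 252, 10, 2, 13) [438.09367443 219.86879702  35.        ] [-179.19183046   28.11507654]
(np.float64(198.7), np.float64(257.8), 194, 257, 11, 3, 12) [423.65746094 216.53071588  35.        ] [-194.03816839   28.43824358]
(np.float64(305.0), np.float64(307.5), 304, 301, 3, 13, 20) [-175.60688742   34.94501307]
(np.float64(312.2), np.float64(308.1), 311, 302, 3, 13, 25) [-192.04355849   35.39233155]
```

Run:
```python
from h import *
p=wo([-186.5,24.5]);print(p); go(*p,110,-1.322)
```

```text
[431.81412725 214.98429066]
shift [-0.1542  0.0723 -0.1929] turn [-2.000e-03 -5.997e+00 -1.000e-03] rows 5.6
```

Call:
servo_tool --pt "0.13 -0.03 0 -0.038 0 -1 0" --pt "0.13 -0.06 0 -0.077 0 -2 0" --pt "0.13 -0.09 0 -0.115 0 -3 0" --pt "0.13 -0.12 0 -0.154 0 -4 0" --pt "0.13 -0.154 0 -0.193 0 -5 0" --pt "0.13 -0.154 0.03 -0.193 0 -6 0" --pt "0.13 -0.154 0.072 -0.193 0 -6 0" --pt "0.13 -0.154 0.072 -0.193 0 -6 0" --pt "0.13 -0.154 0.072 -0.193 0 -6 0"

```text
clock: 10.05
eef_pos: [431.4, 215.1, 111.0]
tcp_rot: [-1.57, 0.0, -1.322]
contact_force: [0.0, 0.1, -0.8]
opening: 0.563
```

Run:
```python
from h import *
p=wo([-186.5,24.5]);print(r.sense()["opening"]); go(*p,50,-1.322);go(*p,11,-1.322)
im=r.grab_frame("side")
for b in blobs(im,"blue",smin=60,amin=4):
    if 290<b[0]<330 and 290<b[1]<330:print(b,fe(unp("side",[b[:2]],26)[0]))
```

```text
0.563114814443567
shift [0.0002 0.061  0.0003] turn [-0.002  0.002 -0.001] rows 1.0
shift [0.0002 0.1    0.0003] turn [-0.002  0.002 -0.001] rows 1.6
(np.float64(305.0), np.float64(307.5), 304, 301, 3, 13, 20) [-175.60688742   34.94501307]
(np.float64(312.5), np.float64(307.0), 311, 301, 4, 14, 32) [-192.64728559   31.77356433]
```

Down, watching the force; then close gently.

Call:
servo_tool --pt "0.13 0 0.03 0 0 0 0" --pt "0.13 0 0.06 0 0 0 0" --pt "0.13 0 0.08 0 0 0 0" --pt "0.13 0 0.095 0 0 0 0" --pt "0.13 0 0.1 0 0 0 0" --pt "0.13 0 0.1 0 0 0 0"

```text
clock: 10.85
eef_pos: [431.2, 214.6, 10.7]
tcp_rot: [-1.57, 0.0, -1.322]
contact_force: [0.0, -0.4, -0.3]
opening: 0.561
```

Call:
servo_tool --pt "0 0 0 0 0 0 0" --pt "-0.1 0 0 0 0 0 0" --pt "-0.2 0 0 0 0 0 0" --pt "-0.4 0 0 0 0 0 0" --pt "-0.6 0 0 0 0 0 0" --pt "-0.6 0 0 0 0 0 0" --pt "-0.6 0 -0.02 0 0 0 0" --pt "-0.6 0 -0.06 0 0 0 0" --pt "-0.6 0 -0.1 0 0 0 0" --pt "-0.6 0 -0.1 0 0 0 0" --grip_force 25

```text
clock: 12.1
eef_pos: [432.5, 215.4, 112.9]
tcp_rot: [-1.566, 0.001, -1.322]
contact_force: [-0.0, 0.5, -1.8]
opening: 0.384
```

Run:
```python
from h import *
im=r.grab_frame("side");X=r.sense()["eef_pos"];u,v=proj("side",X)[0].astype(int);print(u,v)
cv2.imwrite("pics/grip.png",cv2.resize(im[v-60:v+60,u-80:u+80],(560,420),interpolation=2)[:,:,::-1])
```

```text
311 275
```

View pics/grip.png

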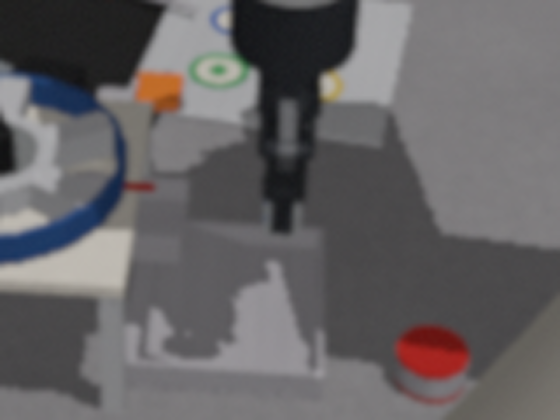

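Held (32.6 mm) and the tray is empty. Carry it to the blue mark, then tilt.

Run:
```python
from h import *
go(577.3,-155,110,-1.833)
```

```text
shift [0.3943 0.0012 0.0502] turn [-0.014  2.928 -0.007] rows 6.4
```

Call:
servo_tool --pt "-0.6 0.05 0 0.006 0 0.36 0" --pt "-0.6 0.1 0 0.012 0 0.73 0" --pt "-0.6 0.15 0 0.019 0 1.1 0" --pt "-0.6 0.2 0 0.025 0 1.46 0" --pt "-0.6 0.25 0 0.032 0 1.83 0" --pt "-0.6 0.3 0 0.038 0 2.2 0" --pt "-0.6 0.35 0 0.044 0 2.56 0" --pt "-0.6 0.394 0 0.05 0 2.93 0" --pt "-0.6 0.394 0 0.05 0 2.93 0" --pt "-0.6 0.394 0 0.05 0 2.93 0"

```text
clock: 13.4
eef_pos: [574.9, -154.5, 108.7]
tcp_rot: [-1.574, 0.0, -1.833]
contact_force: [-0.9, 0.4, -0.8]
opening: 0.388
```

Call:
servo_tool --pt "-0.6 0 0 0 1 0 0" --pt "-0.6 0 0 0 2 0 0" --pt "-0.6 0 0 0 3 0 0" --pt "-0.6 0 0 0 4 0 0" --pt "-0.6 0 0 0 5 0 0" --pt "-0.6 0 0 0 5 0 0" --pt "-0.6 0 0 0 5 0 0"

```text
clock: 14.28
eef_pos: [587.4, -155.9, 205.4]
tcp_rot: [-0.819, -0.001, -1.832]
contact_force: [0.7, 0.4, -0.7]
opening: 0.389
```

Run:
```python
from h import *
s=r.sense(); R=Ro.from_euler("xyz",s["tcp_rot"]); p=s["eef_pos"]; print(p,s["opening"],R.as_matrix().round(3))
print(R.inv().apply(np.array([577.3,-155,17])-p), R.inv().apply([0,0,10.]))
im=r.grab_frame("side");u,v=proj("side",p)[0].astype(int);print(u,v)
cv2.imwrite("pics/grip2.png",cv2.resize(im[v-60:v+60,u-80:u+80],(560,420),interpolation=2)[:,:,::-1])
```

```text
[ 587.43206815 -155.90642527  205.43227274] 0.3889000768044611 [[-0.258  0.66   0.706]
 [-0.966 -0.177 -0.188]
 [ 0.001 -0.731  0.683]]
[   1.62981734  130.83499647 -135.97701724] [ 5.84231090e-03 -7.30645913e+00  6.82756332e+00]
295 159
```

View pics/grip2.png

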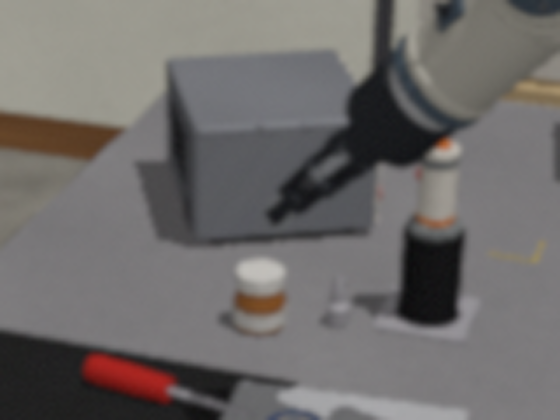

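The arm hit a limit when tilting outward (it rose to z 205). I'll topple the cap with an inward tilt over the free yellow mark instead.

Run:
```python
from h import *
print(r.sense()["qpos"]); go(473.5,-78,110,-1.734)
```

```text
[-2.62025462e-01  1.38153481e-01  2.25012692e+00  1.75649310e-01
  8.40737108e-04  1.39397911e+00]
shift [-0.046  -0.0191 -0.1607] turn [-4.308 -0.533  0.215] rows 4.1
```

Call:
servo_tool --pt "-0.6 -0.01 -0.004 -0.03 -0.8 -0.1 0.04" --pt "-0.6 -0.018 -0.008 -0.064 -1.7 -0.21 0.09" --pt "-0.6 -0.028 -0.012 -0.1 -2.6 -0.32 0.13" --pt "-0.6 -0.036 -0.016 -0.13 -3.5 -0.43 0.17" --pt "-0.6 -0.046 -0.019 -0.161 -4.31 -0.53 0.215" --pt "-0.6 -0.046 -0.019 -0.161 -4.31 -0.53 0.215" --pt "-0.6 -0.046 -0.019 -0.161 -4.31 -0.53 0.215" --pt "-0.6 -0.046 -0.019 -0.161 -4.31 -0.53 0.215"

```text
clock: 15.32
eef_pos: [474.1, -79.4, 109.5]
tcp_rot: [-1.57, 0.0, -1.737]
contact_force: [-0.2, 0.5, -0.1]
opening: 0.385
```

Call:
servo_tool --pt "-0.6 0 0 0 -1 0 0" --pt "-0.6 0 0 0 -2 0 0" --pt "-0.6 0 0 0 -3 0 0" --pt "-0.6 0 0 0 -4 0 0" --pt "-0.6 0 0 0 -5 0 0" --pt "-0.6 0 0 0 -5 0 0" --pt "-0.6 0 0 0 -5 0 0"

```text
clock: 16.2
eef_pos: [474.0, -79.4, 109.3]
tcp_rot: [-2.441, 0.0, -1.737]
contact_force: [1.0, 0.0, 0.2]
opening: 0.385
```

Run:
```python
from h import *
s=r.sense(); R=Ro.from_euler("xyz",s["tcp_rot"]); p=s["eef_pos"]; print(p,s["opening"],s["qpos"]); print(R.as_matrix().round(3))
print(R.inv().apply(np.array([473.5,-78,17])-p), R.inv().apply([0,0,10.]))
```

```text
[474.00227712 -79.426949   109.28599462] 0.3851168591402027 [-1.68132411e-01  7.89059033e-01  1.48430233e+00 -1.44056809e-03
  1.73855826e+00  1.56912847e+00]
[[-0.165 -0.754  0.636]
 [-0.986  0.127 -0.106]
 [-0.    -0.645 -0.765]]
[-1.30802877 60.04459934 70.0851512 ] [-1.75722496e-03 -6.44575814e+00 -7.64540378e+00]
```

Call:
servo_tool --pt "-0.6 0 0.025 0.03 0 0 0" --pt "-0.6 0 0.04 0.047 0 0 0" --pt "-0.6 0 0.05 0.058 0 0 0" --pt "-0.6 0 0.056 0.065 0 0 0" --pt "-0.6 0 0.06 0.07 0 0 0" --pt "-0.6 0 0.06 0.07 0 0 0" --pt "-0.6 0 0.06 0.07 0 0 0"

```text
clock: 17.08
eef_pos: [473.2, -79.1, 17.2]
tcp_rot: [-2.445, 0.0, -1.737]
contact_force: [0.8, 0.8, -0.0]
opening: 0.388
```

Call:
servo_tool --pt "0.3 0 0 0 0 0 0" --pt "0.3 0 0 0 0 0 0" --pt "0.3 0 0 0 0 0 0" --pt "0.3 0 -0.02 0 0 0 0" --pt "0.3 0 -0.05 -0.01 0 0 0" --pt "0.3 0 -0.1 -0.05 0 0 0" --pt "0.3 0 -0.12 -0.1 0 0 0" --pt "0.3 0 -0.12 -0.15 2 0 0" --pt "0.3 0 -0.12 -0.2 4 0 0" --pt "0.3 0 -0.12 -0.2 5 0 0" --pt "0.3 0 -0.12 -0.2 5 0 0"

```text
clock: 18.45
eef_pos: [437.5, -73.2, 248.8]
tcp_rot: [-1.699, 0.0, -1.737]
contact_force: [-0.2, 0.7, -0.8]
opening: 0.649
```

Run:
```python
from h import *
print(r.sense()["eef_pos"])
T=r.grab_frame("top");S=r.grab_frame("side")
for n,im in(("top",T),("side",S)):
    print(n,[b for b in blobs(im,"blue",amin=30) if b[0]>260])
cv2.imwrite("pics/drop.png",np.hstack([cv2.resize(T[170:270,260:390],(400,300)),cv2.resize(S[180:280,250:380],(400,300))])[:,:,::-1])
```

```text
[437.54677952 -73.19504177 248.75021378]
top []
side [(np.float64(432.4), np.float64(41.0), 412, 23, 41, 37, 1277), (np.float64(316.8), np.float64(232.5), 312, 230, 10, 6, 50), (np.float64(288.5), np.float64(390.5), 259, 360, 59, 60, 3251)]
```

View pics/drop.png

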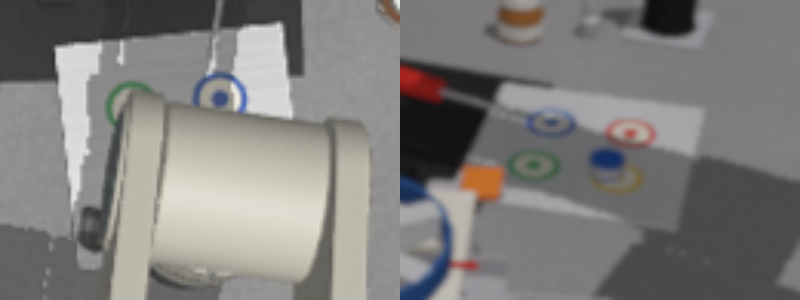

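The cap is now flat near the yellow mark. I'll move the arm aside and measure it from the top.

Run:
```python
from h import *
go(480,110,200,-1.737)
```

```text
shift [-0.1877  0.0465  0.0208] turn [ 0.757  0.002 -0.002] rows 3.1
```

Call:
servo_tool --pt "0.3 -0.06 0.015 0.007 0.25 0 0" --pt "0.3 -0.12 0.03 0.014 0.5 0 0" --pt "0.3 -0.188 0.046 0.021 0.757 0 0" --pt "0.3 -0.188 0.046 0.021 0.757 0 0" --pt "0.3 -0.188 0.046 0.021 0.757 0 0"

```text
clock: 19.18
eef_pos: [482.6, 110.2, 198.1]
tcp_rot: [-1.579, -0.001, -1.735]
contact_force: [-0.2, -0.2, 0.3]
opening: 0.648
```

Run:
```python
from h import *
T=r.grab_frame("top");S=r.grab_frame("side")
for c in("blue","red","green","yellow"):
    for b in blobs(T,c,amin=12):
        if 280<b[0]<370 and b[1]>185: print("top",c,b,unp("top",[b[:2]],4.5)[0],"z22:",unp("top",[b[:2]],22)[0])
    for b in blobs(S,c,amin=12):
        if 270<b[0]<350 and 200<b[1]<260: print("side",c,b,"z22",unp("side",[b[:2]],22)[0],"z4.5",unp("side",[b[:2]],4.5)[0])
```

```text
top blue (np.float64(330.8), np.float64(202.8), 323, 195, 17, 16, 53) [ 568.09396866 -151.21993447    4.5       ] z22: [ 566.95546389 -148.93921805   22.        ]
top blue (np.float64(331.1), np.float64(202.5), 329, 201, 5, 4, 15) [ 568.92058712 -152.08700169    4.5       ] z22: [ 567.77166348 -149.79535658   22.        ]
top blue (np.float64(307.9), np.float64(229.9), 303, 225, 11, 11, 99) [493.46742549 -84.96524921   4.5       ] z22: [493.26952908 -83.51962052  22.        ]
side blue (np.float64(316.8), np.float64(232.7), 312, 230, 10, 6, 49) z22 [494.24789423 -78.92641793  22.        ] z4.5 [ 500.07049932 -103.85688486    4.5       ]
top red (np.float64(334.1), np.float64(231.1), 326, 223, 17, 17, 65) [ 488.55286639 -158.28454019    4.5       ] z22: [ 488.41691409 -155.91478002   22.        ]
top red (np.float64(334.4), np.float64(230.8), 332, 229, 5, 5, 19) [ 489.37356644 -159.14924631    4.5       ] z22: [ 489.22726987 -156.7685872    22.        ]
top green (np.float64(302.8), np.float64(205.3), 301, 204, 4, 4, 12) [562.67058429 -72.377649     4.5       ] z22: [561.60043698 -71.09067702  22.        ]
top yellow (np.float64(300.4), np.float64(235.2), 298, 227, 9, 16, 20) [479.11822013 -63.61635401   4.5       ] z22: [479.10118406 -62.4398112   22.        ]
top yellow (np.float64(312.2), np.float64(237.1), 308, 232, 7, 10, 13) [473.11005527 -96.49231051   4.5       ] z22: [473.16874735 -94.90139236  22.        ]
```

Run:
```python
from h import *
go(493.3,-83,60,-1.735)
```

```text
shift [0.1875 0.1385 0.0432] turn [ 0.04  -0.013  0.004] rows 3.8
```

Call:
servo_tool --pt "0.3 0.045 0 0.011 0 0 0" --pt "0.3 0.09 0.04 0.022 0 0 0" --pt "0.3 0.14 0.09 0.032 0 0 0" --pt "0.3 0.1875 0.125 0.043 0.04 0 0" --pt "0.3 0.1875 0.138 0.043 0.04 0 0" --pt "0.3 0.1875 0.138 0.043 0.04 0 0" --pt "0.3 0.1875 0.138 0.043 0.04 0 0"

```text
clock: 20.15
eef_pos: [493.9, -81.7, 61.5]
tcp_rot: [-1.568, 0.0, -1.737]
contact_force: [0.5, 0.1, -0.6]
opening: 0.651
```

Run:
```python
from h import *
go(493.3,-83,8,-1.735)
```

```text
shift [ 0.0014  0.0535 -0.0005] turn [-0.016 -0.01  -0.003] rows 0.9
```

Call:
servo_tool --pt "0.3 0.0014 0.03 -0.0005 0 0 0" --pt "0.3 0.0014 0.0535 -0.0005 0 0 0" --pt "0.3 0.0014 0.0535 -0.0005 0 0 0" --pt "-0.1 0.0014 0.0535 -0.0005 0 0 0" --pt "-0.6 0.0014 0.0535 -0.0005 0 0 0" --pt "-0.6 0.0014 0.0535 -0.0005 0 0 0" --pt "-0.6 0.0014 0.0535 -0.0005 0 0 0" --pt "-0.6 0.0014 0.03 -0.0005 0 0 0" --pt "-0.6 0.0014 0.01 -0.0005 0 0 0" --pt "-0.6 0.0014 0.01 -0.0005 0 0 0"

```text
clock: 21.4
eef_pos: [494.1, -83.5, 52.4]
tcp_rot: [-1.565, 0.0, -1.736]
contact_force: [-1.0, 0.1, -1.5]
opening: 0.379
```

Run:
```python
from h import *
s=r.sense();print(s["eef_pos"],s["opening"]);S=r.grab_frame("side")
for b in blobs(S,"blue",amin=10):
    if 270<b[0]<350 and 180<b[1]<260: print("side",b)
# cap was at (493.3,-83.3) when TCP at eef then -> mark (568.7,-152.2): same offset
go(568.7,-152.2+.3,50,-1.735)
```

```text
[494.11431265 -83.47329338  52.42943252] 0.37941280777401093
side (np.float64(320.9), np.float64(219.4), 320, 217, 3, 6, 17)
shift [0.0552 0.0018 0.0856] turn [-0.024 -0.009 -0.001] rows 1.6
```

Call:
servo_tool --pt "-0.6 0.028 0 0.043 0 0 0" --pt "-0.6 0.055 0.002 0.086 0 0 0" --pt "-0.6 0.055 0.002 0.086 -0.02 0 0" --pt "-0.6 0.055 0.002 0.086 -0.02 0 0"

```text
clock: 21.95
eef_pos: [567.0, -151.3, 47.5]
tcp_rot: [-1.575, 0.001, -1.737]
contact_force: [0.1, 0.5, 0.1]
opening: 0.381
```

Run:
```python
from h import *
s=r.sense();print(s["eef_pos"],s["opening"])
go(569.2,-152.1,9.5,-1.735)
```

```text
[ 567.02765646 -151.34287031   47.54284635] 0.38136185447388
shift [0.0004 0.038  0.0024] turn [ 0.024 -0.012 -0.004] rows 0.6
```

Call:
servo_tool --pt "-0.6 0.0004 0.02 0.002 0 0 0" --pt "-0.6 0.0004 0.034 0.002 0 0 0" --pt "-0.6 0.0004 0.038 0.002 0 0 0" --pt "-0.6 0.0004 0.038 0.002 0 0 0" --pt "-0.6 0.0004 0.038 0.002 0 0 0"

```text
clock: 22.58
eef_pos: [570.5, -152.4, 11.0]
tcp_rot: [-1.572, 0.0, -1.737]
contact_force: [0.4, -0.1, -0.2]
opening: 0.379
```

Call:
servo_tool --pt "-0.1 0 0 0 0 0 0" --pt "0.1 0 0 0 0 0 0" --pt "0.1 0 0 0 0 0 0" --pt "0.1 0 -0.04 0 0 0 0" --pt "0.1 0 -0.1 0 0 0 0" --pt "0.1 0 -0.16 0 0 0 0" --pt "0 -0.06 -0.18 0 0 0 0" --pt "0 -0.12 -0.18 0 0 0 0" --pt "0 -0.18 -0.18 0 0 0 0" --pt "0 -0.24 -0.18 0 0 0 0" --pt "0 -0.3 -0.18 0 0 0 0" --pt "0 -0.3 -0.18 0 0 0 0"

```text
clock: 24.08
eef_pos: [620.2, 147.4, 190.7]
tcp_rot: [-1.572, 0.001, -1.732]
contact_force: [-0.2, -0.4, -0.0]
opening: 0.504
```

```bash
cat >> h.py <<'E'
def plate():
    T=r.grab_frame("top")
    for c in("blue","red","green"):
        for b in blobs(T,c,amin=12,smin=90):
            if 280<b[0]<370 and b[1]>185: print("top",c,b[:2],b[4:],unp("top",[b[:2]],4.5)[0].round(1),"z22:",unp("top",[b[:2]],22)[0].round(1))
E
python3 - <<'E'
from h import *
plate(); print(r.sense()["eef_pos"],r.sense()["tcp_rot"]);go(619.9,237.9,185,-2.369)
E
```

```text
top blue (np.float64(331.7), np.float64(202.0)) (17, 16, 177) [ 570.3 -153.8    4.5] z22: [ 569.1 -151.5   22. ]
top red (np.float64(334.2), np.float64(230.9)) (18, 17, 84) [ 489.1 -158.6    4.5] z22: [ 489.  -156.2   22. ]
top red (np.float64(334.2), np.float64(230.8)) (5, 5, 20) [ 489.4 -158.6    4.5] z22: [ 489.2 -156.2   22. ]
top green (np.float64(303.0), np.float64(199.5)) (15, 6, 17) [579.  -73.3   4.5] z22: [577.7 -72.   22. ]
top green (np.float64(303.0), np.float64(205.5)) (5, 4, 14) [562.1 -72.9   4.5] z22: [561.  -71.6  22. ]
top green (np.float64(307.1), np.float64(210.6)) (11, 9, 17) [547.5 -84.1   4.5] z22: [546.7 -82.6  22. ]
[619.78869335 145.16077619 190.54223049] [-1.57276733e+00  1.52931748e-04 -1.73341012e+00]
shift [-0.0915  0.0056 -0.0149] turn [1.100e-02 3.642e+00 3.000e-03] rows 3.4
```

Blue is on its mark to within a millimetre or two. Back to the wheel for red (+120°).

Call:
servo_tool --pt "0 -0.023 0 -0.004 0 0.9 0" --pt "0 -0.046 0 -0.008 0 1.8 0" --pt "0 -0.07 0 -0.012 0 2.7 0" --pt "0 -0.092 0.005 -0.015 0 3.64 0" --pt "0 -0.092 0.005 -0.015 0 3.64 0" --pt "0 -0.092 0.005 -0.015 0 3.64 0"

```text
clock: 24.88
eef_pos: [620.3, 235.1, 185.8]
tcp_rot: [-1.572, -0.002, -2.37]
contact_force: [-0.3, 0.5, 0.3]
opening: 0.495
```

Run:
```python
from h import *
go(619.5,237.5,140,-2.369)
```

```text
shift [-0.0012  0.0458 -0.0022] turn [ 0.008 -0.004  0.009] rows 0.7
```

Grip, then turn +120° (tool y −12).

Call:
servo_tool --pt "0 -0.001 0.025 -0.002 0 0 0" --pt "0 -0.001 0.046 -0.002 0 0 0" --pt "0 -0.001 0.046 -0.002 0 0 0" --pt "-1 -0.001 0.046 -0.002 0 0 0" --pt "-1 -0.001 0.046 -0.002 0 0 0" --pt "-1 -0.001 0.046 -0.002 0 0 0" --pt "-1 -0.001 0.046 -0.002 0 0 0" --pt "-1 -0.001 0.046 -0.002 0 0 0" --grip_force 40

```text
clock: 25.88
eef_pos: [620.2, 238.3, 141.2]
tcp_rot: [-1.571, 0.0, -2.372]
contact_force: [-0.5, -3.1, 6.9]
opening: 0.152
```

Call:
servo_tool --pt "-1 0 0 0 0 -0.7 0" --pt "-1 0 0 0 0 -1.4 0" --pt "-1 0 0 0 0 -2.1 0" --pt "-1 0 0 0 0 -2.8 0" --pt "-1 0 0 0 0 -3.5 0" --pt "-1 0 0 0 0 -4.2 0" --pt "-1 0 0 0 0 -4.9 0" --pt "-1 0 0 0 0 -5.6 0" --pt "-1 0 0 0 0 -6.0 0" --pt "-1 0 0 0 0 -6.0 0"

```text
clock: 27.12
eef_pos: [620.0, 237.8, 141.2]
tcp_rot: [-1.572, -0.0, -1.323]
contact_force: [-2.1, -6.4, 7.8]
opening: 0.152
```

Call:
servo_tool --pt "-1 0 0 0 0 -0.7 0" --pt "-1 0 0 0 0 -1.4 0" --pt "-1 0 0 0 0 -2.1 0" --pt "-1 0 0 0 0 -2.8 0" --pt "-1 0 0 0 0 -3.5 0" --pt "-1 0 0 0 0 -4.2 0" --pt "-1 0 0 0 0 -4.9 0" --pt "-1 0 0 0 0 -5.5 0" --pt "-1 0 0 0 0 -6.0 0" --pt "-1 0 0 0 0 -6.0 0" --pt "-1 0 0 0 0 -6.0 0"

```text
clock: 28.5
eef_pos: [620.4, 237.4, 141.2]
tcp_rot: [-1.572, -0.0, -0.277]
contact_force: [-1.0, -9.2, 7.2]
opening: 0.158
```

Run:
```python
from h import *
s=r.sense(); print(s["eef_pos"],s["tcp_rot"],s["qpos"][5])
im=r.grab_frame("side")
for c in("red","green"): print(c,[b for b in blobs(im,c) if 150<b[0]<300 and b[1]>230])
go(563,74,185)
```

```text
[620.38233302 237.39172126 141.20068086] [-1.57190042e+00 -2.71834631e-04 -2.76918714e-01] 0.641306440468539
red [(np.float64(271.2), np.float64(267.9), 267, 267, 8, 3, 13)]
green [(np.float64(236.2), np.float64(276.5), 230, 273, 14, 8, 90)]
shift [-0.0105 -0.0436 -0.1729] turn [ 0.006 -0.     0.002] rows 2.9
```

Red fell through, and green is now at -60°. Now press the pad.

Call:
servo_tool --pt "0 0 0 0 0 0 0" --pt "0 0 0 0 0 0 0" --pt "0 0 -0.044 0 0 0 0" --pt "0 0 -0.044 0 0 0 0" --pt "-1 -0.0035 -0.044 -0.057 0 0 0" --pt "-1 -0.007 -0.044 -0.115 0 0 0" --pt "-1 -0.0105 -0.044 -0.173 0 0 0" --pt "-1 -0.0105 -0.044 -0.173 0 0 0" --pt "-1 -0.0105 0 -0.173 0 0 0" --pt "-1 -0.0105 0.031 -0.173 0 0 0" --pt "-1 -0.0105 0.031 -0.173 0 0 0"

```text
clock: 29.92
eef_pos: [560.5, 75.8, 106.5]
tcp_rot: [-1.572, 0.006, -0.277]
contact_force: [-0.5, -0.1, 0.7]
opening: -0.001
```

Call:
servo_tool --pt "-1 0 0.02 0 0 0 0" --pt "-1 0 0.03 0 0 0 0" --pt "-1 0 0.04 0 0 0 0" --pt "-1 0 0.05 0 0 0 0" --pt "-1 0 0.055 0 0 0 0" --pt "-1 0 0.057 0 0 0 0" --pt "-1 0 0.057 0 0 0 0" --pt "-1 0 0.057 0 0 0 0" --pt "-1 0 0.04 0 0 0 0" --pt "-1 0 0.02 0 0 0 0" --pt "-1 0 -0.02 0 0 0 0" --pt "-1 0 -0.07 0 0 0 0"

```text
clock: 31.42
eef_pos: [561.3, 75.0, 179.2]
tcp_rot: [-1.572, 0.004, -0.278]
contact_force: [1.0, -0.4, -0.4]
opening: 0.001
```

Call:
servo_tool --pt "-1 0 0 -0.06 0 0 0" --pt "-1 0 0 -0.12 0 0 0" --pt "-1 0 0 -0.15 0 0 0" --pt "-1 0 0 -0.15 0 0 0"

```text
clock: 31.92
eef_pos: [520.4, -70.8, 178.9]
tcp_rot: [-1.571, 0.002, -0.281]
contact_force: [0.7, -0.0, -0.4]
opening: 0.002
```

```bash
cat >> h.py <<'E'
def tray(name,cols=("red","green")):
    T=r.grab_frame("top");S=r.grab_frame("side")
    for c in cols:
        for b in blobs(T,c,amin=5,smin=80):
            if 170<b[0]<245 and 222<b[1]<280: 
                p=unp("top",[b[:2]],24)[0]; print("top",c,b,p.round(1),fe(p).round(1))
        for b in blobs(S,c,amin=5,smin=80):
            if 265<b[0]<330 and 275<b[1]<335: print("side",c,b,fe(unp("side",[b[:2]],24)[0]).round(1))
    cv2.imwrite(f"pics/{name}.png",np.hstack([cv2.resize(T[190:280,160:280],(400,300),interpolation=2),cv2.resize(S[220:340,250:410],(400,300),interpolation=2)])[:,:,::-1])
E
python3 - <<'E'
from h import *
print(r.sense()["eef_pos"]);tray("tr_red")
E
```

```text
[520.40714026 -70.81493338 178.86581846]
top red (np.float64(215.3), np.float64(254.3), 214, 249, 4, 11, 23) [431.8 172.5  24. ] [-197.   -16.7]
top red (np.float64(209.8), np.float64(256.7), 209, 252, 3, 10, 12) [425.6 187.6  24. ] [-199.3   -0.5]
side red (np.float64(314.0), np.float64(298.0), 307, 293, 14, 11, 124) [-195.5   -0.6]
```

View pics/tr_red.png

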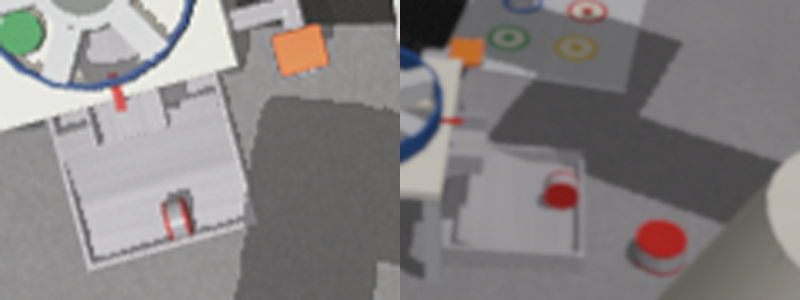

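Red is also on edge, against the front wall with its axis along feeder y (crop rims at (168,218) and (190,218)). I'll grip it across its faces, stand it on the plate, regrip across the diameter and topple it as before.

Run:
```python
from h import *
p=wo([-196.5,-8.8]);print(p);go(*p,80,-1.322)
```

```text
[430.32881678 180.24693537]
shift [-0.1557  0.0992  0.2146] turn [ 3.000e-03  5.979e+00 -1.000e-02] rows 5.6
```

Call:
servo_tool --pt "0 -0.03 0 0.043 0 1 0" --pt "0 -0.062 0 0.086 0 2 0" --pt "0 -0.093 0 0.129 0 3 0" --pt "0 -0.125 0 0.172 0 4 0" --pt "0 -0.156 0.03 0.214 0 5 0" --pt "0 -0.156 0.08 0.2145 0 5.98 0" --pt "0 -0.156 0.099 0.2145 0 5.98 0" --pt "0 -0.156 0.099 0.2145 0 5.98 0" --pt "0 -0.156 0.099 0.2145 0 5.98 0"

```text
clock: 33.15
eef_pos: [430.2, 180.8, 80.8]
tcp_rot: [-1.571, 0.001, -1.32]
contact_force: [0.5, -0.2, -0.2]
opening: 0.5
```

Run:
```python
from h import *
p=wo([-196.5,-8.8]);go(*p,14,-1.322)
```

```text
shift [0.0006 0.0668 0.    ] turn [ 0.003  0.01  -0.007] rows 1.1
```

Call:
servo_tool --pt "0 0.0005 0.03 0 0 0 0" --pt "0 0.0005 0.055 0 0 0 0" --pt "0 0.0005 0.067 0 0 0 0" --pt "0 0.0005 0.067 0 0 0 0" --pt "-0.3 0.0005 0.067 0 0 0 0" --pt "-0.9 0.0005 0.067 0 0 0 0" --pt "-0.9 0.0005 0.067 0 0 0 0" --pt "-0.9 0.0005 0.067 0 0 0 0" --pt "-0.9 0.0005 0.067 0 0 0 0" --grip_force 25

```text
clock: 34.28
eef_pos: [430.4, 179.9, 14.0]
tcp_rot: [-1.571, 0.001, -1.321]
contact_force: [0.1, -1.0, 7.2]
opening: 0.202
```

Call:
servo_tool --pt "-0.9 0 -0.03 0 0 0 0" --pt "-0.9 0 -0.07 0 0 0 0" --pt "-0.9 0 -0.07 0 0 0 0"

```text
clock: 34.65
eef_pos: [431.7, 180.4, 85.8]
tcp_rot: [-1.567, 0.002, -1.321]
contact_force: [-0.1, -0.8, -1.0]
opening: 0.203
```

Run:
```python
from h import *
p=(482,-79);go(*p,82,-.163)
```

```text
shift [ 0.2638  0.0032 -0.0154] turn [-2.600e-02 -6.636e+00  4.000e-03] rows 6.2
```

Call:
servo_tool --pt "-0.9 0.044 0 -0.0025 0 -1 0" --pt "-0.9 0.088 0 -0.005 0 -2 0" --pt "-0.9 0.132 0 -0.0075 0 -3 0" --pt "-0.9 0.176 0 -0.01 0 -4 0" --pt "-0.9 0.22 0 -0.0125 0 -5 0" --pt "-0.9 0.264 0.003 -0.0154 0 -6 0" --pt "-0.9 0.264 0.003 -0.0154 0 -6.64 0" --pt "-0.9 0.264 0.003 -0.0154 0 -6.64 0" --pt "-0.9 0.264 0.003 -0.0154 0 -6.64 0"

```text
clock: 35.78
eef_pos: [479.6, -79.6, 79.5]
tcp_rot: [-1.57, 0.003, -0.164]
contact_force: [-0.0, 0.3, -0.4]
opening: 0.208
```

Run:
```python
from h import *
p=(482,-79);go(*p,13,-.163)
```

```text
shift [0.0024 0.0665 0.001 ] turn [-0.002 -0.008 -0.015] rows 1.1
```

Call:
servo_tool --pt "-0.9 0.001 0.03 0.001 0 0 0" --pt "-0.9 0.001 0.055 0.001 0 0 0" --pt "-0.9 0.001 0.064 0.001 0 0 0" --pt "-0.9 0.001 0.067 0.001 0 0 0" --pt "-0.9 0.001 0.067 0.001 0 0 0" --pt "-0.9 0.001 0.067 0.001 0 0 0"

```text
clock: 36.52
eef_pos: [481.7, -79.2, 13.6]
tcp_rot: [-1.57, 0.0, -0.162]
contact_force: [0.0, -0.1, -1.4]
opening: 0.202
```

Call:
servo_tool --pt "-0.5 0 0 0 0 0 0" --pt "-0.3 0 0 0 0 0 0" --pt "-0.1 0 0 0 0 0 0" --pt "-0.1 0 0 0 0 0 0" --pt "-0.1 0 -0.03 0 0 0 0" --pt "-0.1 0 -0.06 0 0 0 0" --pt "0.3 0 -0.06 0 0 0 0" --pt "0.3 0 -0.06 0 0 0 0"

```text
clock: 37.52
eef_pos: [480.9, -79.2, 72.5]
tcp_rot: [-1.571, 0.002, -0.162]
contact_force: [-0.3, -0.0, -0.8]
opening: 0.65
```

Run:
```python
from h import *
S=r.grab_frame("side")
for b in blobs(S,"red",amin=8,smin=80):
    if 260<b[0]<360 and 190<b[1]<270: print(b, unp("side",[b[:2]],22)[0])
go(482,-79,70,-1.734)
u,v=310,230
cv2.imwrite("pics/stand.png",cv2.resize(S[v-60:v+60,u-80:u+80],(560,420),interpolation=2)[:,:,::-1])
```

```text
(np.float64(322.3), np.float64(231.5), 317, 221, 11, 20, 63) [480.8806678  -90.12696142  22.        ]
(np.float64(330.7), np.float64(224.3), 329, 221, 4, 7, 12) [ 466.90933712 -135.02355167   22.        ]
(np.float64(271.0), np.float64(267.9), 267, 267, 9, 3, 22) [563.6705907  114.83592116  22.        ]
shift [0.0014 0.0021 0.0003] turn [ 0.012  9.005 -0.015] rows 8.4
```

View pics/stand.png

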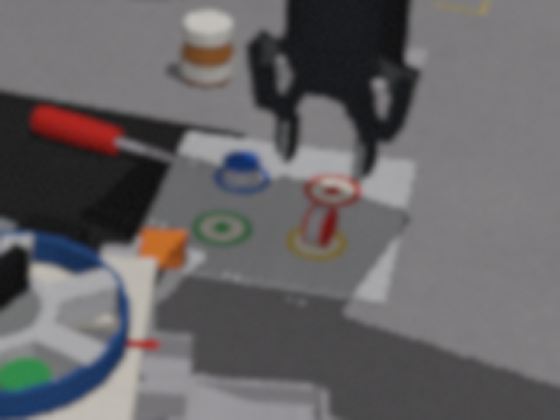

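Red now stands on edge on the yellow mark with its axis radial. Blue lies on its mark. Rotate 90° and regrip across the diameter.

Call:
servo_tool --pt "0.3 0.001 0 0 0 1 0" --pt "0.3 0.001 0 0 0 2 0" --pt "0.3 0.001 0 0 0 3 0" --pt "0.3 0.001 0 0 0 4 0" --pt "0.3 0.001 0 0 0 5 0" --pt "0.3 0.001 0 0 0 6 0" --pt "0.3 0.001 0 0 0 7 0" --pt "0.3 0.001 0 0 0 8 0" --pt "0.3 0.001 0 0 0 9 0" --pt "0.3 0.001 0 0 0 9 0" --pt "0.3 0.001 0 0 0 9 0"

```text
clock: 38.95
eef_pos: [481.8, -79.3, 72.3]
tcp_rot: [-1.574, 0.0, -1.729]
contact_force: [-0.7, 0.2, 0.1]
opening: 0.648
```

Run:
```python
from h import *
go(481.7,-79,9.5,-1.734)
```

```text
shift [-0.0003  0.0628  0.0001] turn [ 0.017  0.027 -0.002] rows 1.0
```

Call:
servo_tool --pt "0.3 0 0.03 0 0 0 0" --pt "0.3 0 0.055 0 0 0 0" --pt "0.3 0 0.063 0 0 0 0" --pt "0.3 0 0.063 0 0 0 0" --pt "0 0 0.063 0 0 0 0" --pt "-0.2 0 0.063 0 0 0 0" --pt "-0.6 0 0.063 0 0 0 0" --pt "-0.6 0 0.063 0 0 0 0" --pt "-0.6 0 0.063 0 0 0 0" --pt "-0.6 0 0.02 0 0 0 0" --pt "-0.6 0 -0.03 0 0 0 0" --pt "-0.6 0 -0.03 0 0 0 0"

```text
clock: 40.45
eef_pos: [484.9, -79.9, 106.5]
tcp_rot: [-1.565, 0.0, -1.733]
contact_force: [0.1, -0.0, -1.5]
opening: 0.381
```

Call:
servo_tool --pt "-0.6 0 0 0 -1 0 0" --pt "-0.6 0 0 0 -2 0 0" --pt "-0.6 0 0 0 -3 0 0" --pt "-0.6 0 0 0 -4 0 0" --pt "-0.6 0 0 0 -5 0 0" --pt "-0.6 0 0 0 -5 0 0" --pt "-0.6 0 0 0 -5 0 0"

```text
clock: 41.32
eef_pos: [481.8, -79.4, 102.4]
tcp_rot: [-2.443, 0.0, -1.733]
contact_force: [0.2, -0.5, -0.5]
opening: 0.388
```

Run:
```python
from h import *
s=r.sense(); R=Ro.from_euler("xyz",s["tcp_rot"]); p=s["eef_pos"]; print(p,s["opening"])
print(R.inv().apply(np.array([473.5,-78,17.2])-p))
```

```text
[481.84436332 -79.37640254 102.43495392] 0.3878698355836611
[1.95583298e-02 6.13001229e+01 5.98231962e+01]
```

Call:
servo_tool --pt "-0.6 0 0.025 0.025 0 0 0" --pt "-0.6 0 0.04 0.04 0 0 0" --pt "-0.6 0 0.05 0.05 0 0 0" --pt "-0.6 0 0.058 0.057 0 0 0" --pt "-0.6 0 0.061 0.06 0 0 0" --pt "-0.6 0 0.061 0.06 0 0 0" --pt "-0.6 0 0.061 0.06 0 0 0"

```text
clock: 42.2
eef_pos: [474.4, -78.1, 18.1]
tcp_rot: [-2.445, 0.0, -1.733]
contact_force: [0.4, 0.2, -1.1]
opening: 0.386
```

Call:
servo_tool --pt "0.3 0 0 0 0 0 0" --pt "0.3 0 0 0 0 0 0" --pt "0.3 0 0 0 0 0 0" --pt "0.3 0 -0.02 0 0 0 0" --pt "0.3 0 -0.05 -0.01 0 0 0" --pt "0.3 0 -0.1 -0.05 0 0 0" --pt "0.3 0 -0.12 -0.1 1 0 0" --pt "0.3 -0.06 -0.12 -0.12 2 0 0" --pt "0.3 -0.12 -0.12 -0.12 3.5 0 0" --pt "0.3 -0.18 -0.12 -0.12 5 0 0" --pt "0.3 -0.18 -0.12 -0.12 5 0 0" --pt "0.3 -0.18 -0.12 -0.12 5 0 0"

```text
clock: 43.7
eef_pos: [515.8, 98.0, 187.5]
tcp_rot: [-1.573, 0.0, -1.73]
contact_force: [0.4, -0.8, 0.4]
opening: 0.653
```

Run:
```python
from h import *
plate();S=r.grab_frame("side")
for b in blobs(S,"red",amin=20,smin=80):
    if 260<b[0]<360 and 210<b[1]<270: print("side",b, unp("side",[b[:2]],22)[0])
print(r.sense()["eef_pos"],r.sense()["tcp_rot"])
```

```text
top blue (np.float64(331.7), np.float64(201.9)) (17, 16, 178) [ 570.6 -153.8    4.5] z22: [ 569.4 -151.5   22. ]
top red (np.float64(334.2), np.float64(231.0)) (18, 17, 83) [ 488.8 -158.6    4.5] z22: [ 488.7 -156.2   22. ]
top red (np.float64(307.1), np.float64(230.5)) (12, 12, 107) [491.8 -82.7   4.5] z22: [491.7 -81.3  22. ]
top red (np.float64(334.2), np.float64(230.8)) (5, 5, 20) [ 489.4 -158.6    4.5] z22: [ 489.2 -156.2   22. ]
top green (np.float64(302.9), np.float64(205.2)) (17, 16, 48) [562.9 -72.7   4.5] z22: [561.9 -71.4  22. ]
top green (np.float64(302.8), np.float64(205.4)) (5, 4, 16) [562.4 -72.4   4.5] z22: [561.3 -71.1  22. ]
side (np.float64(317.5), np.float64(233.5), 313, 231, 10, 6, 56) [491.30484776 -75.68171209  22.        ]
side (np.float64(270.8), np.float64(267.9), 266, 267, 10, 3, 23) [564.15511817 115.00745782  22.        ]
[518.05697161  97.05200248 187.26532927] [-1.57411113e+00  2.95891051e-04 -1.73287829e+00]
```

Red is flat at (491.7,-81.5). Pick it and put it on the red mark at (489.1,-158.8).

Run:
```python
from h import *
go(491.7,-81.5,60,-1.735)
```

```text
shift [0.1805 0.1272 0.0032] turn [ 0.019  0.012 -0.002] rows 3.5
```

Call:
servo_tool --pt "0.3 0.045 0 0.001 0 0 0" --pt "0.3 0.09 0.03 0.002 0 0 0" --pt "0.3 0.14 0.08 0.003 0 0 0" --pt "0.3 0.1805 0.12 0.003 0 0 0" --pt "0.3 0.1805 0.127 0.003 0 0 0" --pt "0.3 0.1805 0.127 0.003 0 0 0" --pt "0.3 0.1805 0.127 0.003 0 0 0" --pt "0.3 0.1805 0.127 0.003 0 0 0"

```text
clock: 44.8
eef_pos: [492.6, -80.9, 60.7]
tcp_rot: [-1.571, 0.0, -1.732]
contact_force: [-0.4, -0.6, -0.0]
opening: 0.655
```

Run:
```python
from h import *
go(491.7,-81.5,9,-1.735)
```

```text
shift [ 0.0008  0.0517 -0.0008] turn [ 0.     0.017 -0.002] rows 0.8
```

Call:
servo_tool --pt "0.3 0.001 0.03 -0.001 0 0 0" --pt "0.3 0.001 0.052 -0.001 0 0 0" --pt "0.3 0.001 0.052 -0.001 0 0 0" --pt "-0.1 0.001 0.052 -0.001 0 0 0" --pt "-0.6 0.001 0.052 -0.001 0 0 0" --pt "-0.6 0.001 0.052 -0.001 0 0 0" --pt "-0.6 0.001 0.052 -0.001 0 0 0" --pt "-0.6 0.001 0.03 -0.001 0 0 0" --pt "-0.6 0.001 0.01 -0.001 0 0 0" --pt "-0.6 0.001 0.01 -0.001 0 0 0" --pt "-0.6 0.001 0.01 -0.001 0 0 0"

```text
clock: 46.18
eef_pos: [490.3, -82.2, 49.6]
tcp_rot: [-1.572, 0.0, -1.733]
contact_force: [0.4, -0.0, -0.2]
opening: 0.384
```

Run:
```python
from h import *
s=r.sense();print(s["eef_pos"],s["opening"]);go(489.1,-158.8,50,-1.735)
```

```text
[490.31033801 -82.23174283  49.56693014] 0.3843312343877371
shift [ 0.0758 -0.0005  0.0112] turn [ 0.009  0.011 -0.002] rows 1.2
```

Call:
servo_tool --pt "-0.6 0.04 0 0.005 0 0 0" --pt "-0.6 0.076 0 0.01 0 0 0" --pt "-0.6 0.076 0 0.01 0 0 0" --pt "-0.6 0.076 0.02 0.01 0 0 0" --pt "-0.6 0.076 0.034 0.01 0 0 0" --pt "-0.6 0.076 0.04 0.01 0 0 0" --pt "-0.6 0.076 0.041 0.01 0 0 0" --pt "-0.6 0.076 0.041 0.01 0 0 0" --pt "-0.6 0.076 0.041 0.01 0 0 0"

```text
clock: 47.3
eef_pos: [488.1, -158.6, 8.7]
tcp_rot: [-1.572, 0.0, -1.733]
contact_force: [0.1, 0.1, -0.4]
opening: 0.382
```

Call:
servo_tool --pt "-0.1 0 0 0 0 0 0" --pt "0.1 0 0 0 0 0 0" --pt "0.1 0 0 0 0 0 0" --pt "0.1 0 -0.04 0 0 0 0" --pt "0.1 0 -0.1 0 0 0 0" --pt "0.1 0 -0.16 0 0 0 0" --pt "0 -0.06 -0.18 0.02 0 0 0" --pt "0 -0.12 -0.18 0.04 0 0 0" --pt "0 -0.18 -0.18 0.06 0 0 0" --pt "0 -0.24 -0.18 0.07 0 0 0" --pt "0 -0.3 -0.18 0.08 0 0 0" --pt "0 -0.3 -0.18 0.08 0 0 0"

```text
clock: 48.8
eef_pos: [616.6, 128.2, 188.4]
tcp_rot: [-1.572, 0.001, -1.729]
contact_force: [0.2, -0.4, -0.2]
opening: 0.504
```

Run:
```python
from h import *
plate(); print(r.sense()["eef_pos"],r.sense()["tcp_rot"]);go(619.7,237.5,185,-.277)
```

```text
top blue (np.float64(331.7), np.float64(201.9)) (17, 16, 178) [ 570.6 -153.8    4.5] z22: [ 569.4 -151.5   22. ]
top red (np.float64(334.9), np.float64(231.1)) (18, 17, 203) [ 488.5 -160.5    4.5] z22: [ 488.4 -158.1   22. ]
top green (np.float64(305.1), np.float64(202.8)) (16, 15, 30) [569.6 -79.    4.5] z22: [568.4 -77.6  22. ]
[615.7992656  126.2510309  188.23581204] [-1.57286100e+00  2.29660591e-04 -1.73006851e+00]
shift [-0.1105  0.0033 -0.0138] turn [ 0.009 -8.325 -0.01 ] rows 7.8
```

Red is placed. Now green, wheel +60°.

Call:
servo_tool --pt "0 -0.03 0 -0.004 0 -1 0" --pt "0 -0.06 0 -0.007 0 -2 0" --pt "0 -0.09 0 -0.011 0 -3 0" --pt "0 -0.1105 0 -0.014 0 -4 0" --pt "0 -0.1105 0.003 -0.014 0 -5 0" --pt "0 -0.1105 0.003 -0.014 0 -6 0" --pt "0 -0.1105 0.003 -0.014 0 -7 0" --pt "0 -0.1105 0.003 -0.014 0 -8 0" --pt "0 -0.1105 0.003 -0.014 0 -8.325 0" --pt "0 -0.1105 0.003 -0.014 0 -8.325 0" --pt "0 -0.1105 0.003 -0.014 0 -8.325 0"

```text
clock: 50.22
eef_pos: [619.7, 234.6, 185.7]
tcp_rot: [-1.571, 0.002, -0.282]
contact_force: [-0.2, 1.1, 0.2]
opening: 0.501
```

Run:
```python
from h import *
go(619.9,237.4,140.5,-.277)
```

```text
shift [-0.0005  0.0452  0.0027] turn [ 0.001 -0.031 -0.011] rows 0.7
```

Call:
servo_tool --pt "0 0 0.025 0.0025 0 0 0" --pt "0 0 0.045 0.0025 0 0 0" --pt "0 0 0.045 0.0025 0 0 0" --pt "-1 0 0.045 0.0025 0 0 0" --pt "-1 0 0.045 0.0025 0 0 0" --pt "-1 0 0.045 0.0025 0 0 0" --pt "-1 0 0.045 0.0025 0 0 0" --pt "-1 0 0.045 0.0025 0 0 0" --grip_force 40

```text
clock: 51.22
eef_pos: [620.6, 238.2, 141.7]
tcp_rot: [-1.57, 0.001, -0.28]
contact_force: [-1.8, -0.9, 6.4]
opening: 0.155
```

Call:
servo_tool --pt "-1 0 0 0 0 -0.7 0" --pt "-1 0 0 0 0 -1.4 0" --pt "-1 0 0 0 0 -2.1 0" --pt "-1 0 0 0 0 -2.8 0" --pt "-1 0 0 0 0 -3.5 0" --pt "-1 0 0 0 0 -4.2 0" --pt "-1 0 0 0 0 -4.9 0" --pt "-1 0 0 0 0 -5.5 0" --pt "-1 0 0 0 0 -6.0 0" --pt "-1 0 0 0 0 -6.0 0" --pt "-1 0 0 0 0 -6.0 0"

```text
clock: 52.6
eef_pos: [620.4, 238.1, 141.7]
tcp_rot: [-1.569, 0.0, 0.767]
contact_force: [-3.5, -0.5, 6.5]
opening: 0.154
```

Run:
```python
from h import *
s=r.sense(); print(s["eef_pos"],s["tcp_rot"],s["opening"])
im=r.grab_frame("side")
for c in("red","green"): print(c,[b for b in blobs(im,c) if 150<b[0]<300 and b[1]>230])
go(563,74,185)
```

```text
[620.38193418 238.08785499 141.65153145] [-1.56932616e+00  2.34477856e-04  7.67267087e-01] 0.15441449316068856
red [(np.float64(271.5), np.float64(267.9), 268, 267, 7, 3, 12)]
green []
shift [-0.1552 -0.0434 -0.0782] turn [-0.008 -0.    -0.002] rows 2.9
```

Call:
servo_tool --pt "0 0 0 0 0 0 0" --pt "0 0 0 0 0 0 0" --pt "0 0 -0.044 0 0 0 0" --pt "0 0 -0.044 0 0 0 0" --pt "-1 -0.05 -0.044 -0.026 0 0 0" --pt "-1 -0.1 -0.044 -0.052 0 0 0" --pt "-1 -0.155 -0.044 -0.078 0 0 0" --pt "-1 -0.155 -0.044 -0.078 0 0 0" --pt "-1 -0.155 0 -0.078 0 0 0" --pt "-1 -0.155 0.031 -0.078 0 0 0" --pt "-1 -0.155 0.031 -0.078 0 0 0"

```text
clock: 54.02
eef_pos: [561.2, 74.5, 107.4]
tcp_rot: [-1.566, 0.005, 0.767]
contact_force: [-0.7, 0.3, 1.0]
opening: 0.0
```

Call:
servo_tool --pt "-1 0 0.02 0 0 0 0" --pt "-1 0 0.026 0 0 0 0" --pt "-1 0 0.032 0 0 0 0" --pt "-1 0 0.038 0 0 0 0" --pt "-1 0 0.044 0 0 0 0" --pt "-1 0 0.05 0 0 0 0" --pt "-1 0 0.055 0 0 0 0" --pt "-1 0 0.057 0 0 0 0" --pt "-1 0 0.057 0 0 0 0" --pt "-1 0 0.04 0 0 0 0" --pt "-1 0 0.01 0 0 0 0" --pt "-1 0 -0.04 0 0 0 0"

```text
clock: 55.52
eef_pos: [561.5, 73.9, 149.1]
tcp_rot: [-1.567, 0.004, 0.767]
contact_force: [1.0, 0.3, 0.2]
opening: 0.002
```

Call:
servo_tool --pt "-1 -0.04 -0.03 -0.04 0 0 0" --pt "-1 -0.08 -0.03 -0.08 0 0 0" --pt "-1 -0.1 -0.03 -0.1 0 0 0" --pt "-1 -0.1 -0.03 -0.1 0 0 0"

```text
clock: 56.02
eef_pos: [560.1, -69.1, 179.5]
tcp_rot: [-1.569, 0.001, 0.764]
contact_force: [-0.5, 0.1, -0.3]
opening: -0.002
```

Run:
```python
from h import *
print(r.sense()["eef_pos"],r.sense()["tcp_rot"]);tray("tr_green")
im=r.grab_frame("top");print([b for b in blobs(im,"orange") if 230<b[0]<270])
```

```text
[560.09551785 -69.08539333 179.5404386 ] [-1.56939240e+00  1.10763039e-03  7.64248105e-01]
side green (np.float64(310.1), np.float64(290.8), 309, 285, 4, 12, 31) [-185.7  -24.9]
[(np.float64(249.7), np.float64(204.5), 242, 197, 17, 16, 190)]
```

View pics/tr_green.png

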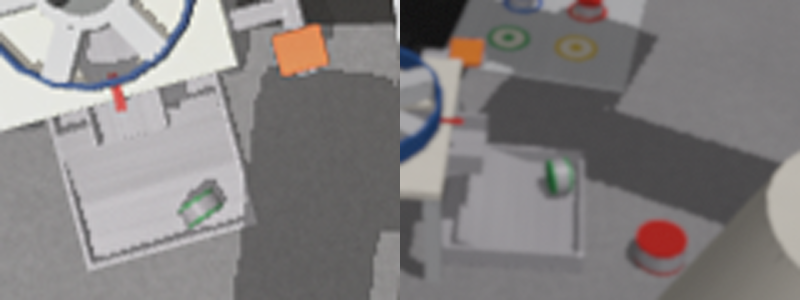

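Green is on edge too, with its axis turned roughly 15–20° from feeder x. Its centre is at about (202,206) in the crop, which is (220.6,251.8) in full pixels.

Run:
```python
from h import *
T=r.grab_frame("top")
h=cv2.cvtColor(T,cv2.COLOR_RGB2HSV)
m=((h[...,0]>40)&(h[...,0]<90)&(h[...,1]>40)); m[:235]=0;m[275:]=0;m[:,:205]=0;m[:,240:]=0
n,_,s,c=cv2.connectedComponentsWithStats(m.astype(np.uint8),connectivity=8)
for i in range(1,n): print(s[i],c[i].round(1),fe(unp("top",[c[i]],32)[0]).round(1))
ys,xs=np.nonzero(m);P=np.c_[xs,ys].astype(np.float32)
W=np.array([unp("top",[p],32)[0][:2] for p in P])
print(cv2.minAreaRect(W.astype(np.float32)))
rc=cv2.boxPoints(cv2.minAreaRect(W.astype(np.float32)));print(rc.round(1)); print(fe(rc.mean(0)))
print("C", fe(unp("top",[(220.6,251.8)],32)[0]))
```

```text
[214 247   9   7  16] [217.7 249.8] [-186.9  -27. ]
[217 251  10   7  15] [221.3 254.1] [-200.7  -33.5]
((439.13873291015625, 159.56375122070312), (19.099267959594727, 29.36326789855957), 35.690860748291016)
[[422.8 165.9]
 [439.9 142.1]
 [455.5 153.2]
 [438.3 177.1]]
[-193.05884639  -31.01637213]
C [-194.24317184  -33.22820836]
```

I'll grip green by its top, across the faces, above the wall height.

Run:
```python
from h import *
go(439,159.8,80,.63)
```

```text
shift [0.0699 0.0999 0.2467] turn [-0.012  0.79  -0.006] rows 4.4
```

Call:
servo_tool --pt "-0.3 0.014 0 0.05 0 0.2 0" --pt "-0.3 0.028 0 0.1 0 0.4 0" --pt "-0.3 0.042 0 0.15 0 0.6 0" --pt "-0.3 0.056 0.02 0.2 0 0.79 0" --pt "-0.3 0.07 0.06 0.247 0 0.79 0" --pt "-0.3 0.07 0.1 0.247 0 0.79 0" --pt "-0.3 0.07 0.1 0.247 0 0.79 0" --pt "-0.3 0.07 0.1 0.247 0 0.79 0"

```text
clock: 57.22
eef_pos: [439.7, 159.6, 80.9]
tcp_rot: [-1.57, 0.0, 0.63]
contact_force: [0.8, -0.4, 0.4]
opening: 0.349
```

Run:
```python
from h import *
print(r.sense()["opening"]);go(439,159.8,30,.63)
```

```text
0.348642898662457
shift [-0.0005  0.0509  0.0005] turn [-0.007 -0.002 -0.002] rows 0.8
```

Call:
servo_tool --pt "-0.3 0 0.025 0 0 0 0" --pt "-0.3 0 0.045 0 0 0 0" --pt "-0.3 0 0.052 0 0 0 0" --pt "-0.3 0 0.052 0 0 0 0" --pt "-0.5 0 0.052 0 0 0 0" --pt "-0.9 0 0.052 0 0 0 0" --pt "-0.9 0 0.052 0 0 0 0" --pt "-0.9 0 0.052 0 0 0 0" --pt "-0.9 0 0.052 0 0 0 0" --grip_force 35

```text
clock: 58.35
eef_pos: [439.9, 159.5, 29.0]
tcp_rot: [-1.57, -0.001, 0.629]
contact_force: [-0.7, -1.2, 6.0]
opening: 0.197
```

Call:
servo_tool --pt "-0.9 0 -0.02 0 0 0 0" --pt "-0.9 0 -0.055 0 0 0 0" --pt "-0.9 0 -0.055 0 0 0 0" --pt "-0.9 0 -0.055 0 0 0 0"

```text
clock: 58.85
eef_pos: [439.1, 159.2, 83.0]
tcp_rot: [-1.569, 0.001, 0.629]
contact_force: [0.6, -0.5, -0.9]
opening: 0.199
```

Run:
```python
from h import *
S=r.grab_frame("side");print([b for b in blobs(S,"green",smin=80,amin=5) if b[1]>200], proj("side",r.sense()["eef_pos"]));
go(482,-79,86,-.163)
```

```text
[(np.float64(312.1), np.float64(276.1), 310, 273, 5, 7, 22)] [[314.55412229 270.23671166]]
shift [-0.1051 -0.0036 -0.218 ] turn [-0.005  4.539 -0.013] rows 4.2
```

Call:
servo_tool --pt "-0.9 -0.02 0 -0.044 0 0.9 0" --pt "-0.9 -0.042 0 -0.087 0 1.8 0" --pt "-0.9 -0.063 0 -0.131 0 2.7 0" --pt "-0.9 -0.084 0 -0.174 0 3.6 0" --pt "-0.9 -0.105 -0.003 -0.218 0 4.54 0" --pt "-0.9 -0.105 -0.003 -0.218 0 4.54 0" --pt "-0.9 -0.105 -0.003 -0.218 0 4.54 0" --pt "-0.9 -0.105 -0.003 -0.218 0 4.54 0"

```text
clock: 59.9
eef_pos: [481.9, -77.8, 85.2]
tcp_rot: [-1.57, 0.003, -0.161]
contact_force: [-0.5, -0.2, -1.2]
opening: 0.197
```

Run:
```python
from h import *
go(482,-79,27.5,-.163)
```

```text
shift [ 0.0005  0.0577 -0.0012] turn [-0.002  0.01  -0.018] rows 0.9
```

Call:
servo_tool --pt "-0.9 0 0.03 0 0 0 0" --pt "-0.9 0 0.05 0 0 0 0" --pt "-0.9 0 0.056 0 0 0 0" --pt "-0.9 0 0.058 0 0 0 0" --pt "-0.9 0 0.058 0 0 0 0" --pt "-0.9 0 0.058 0 0 0 0"

```text
clock: 60.65
eef_pos: [482.9, -78.8, 28.4]
tcp_rot: [-1.571, 0.001, -0.163]
contact_force: [-0.1, 0.8, -0.6]
opening: 0.196
```

Call:
servo_tool --pt "-0.6 0 0 0 0 0 0" --pt "-0.4 0 0 0 0 0 0" --pt "-0.2 0 0 0 0 0 0" --pt "-0.2 0 0 0 0 0 0" --pt "-0.2 0 -0.03 0 0 0 0" --pt "-0.2 0 -0.045 0 0 0 0" --pt "0.3 0 -0.045 0 0 0 0" --pt "0.3 0 -0.045 0 0 0 0"

```text
clock: 61.65
eef_pos: [482.2, -78.7, 72.3]
tcp_rot: [-1.57, 0.002, -0.163]
contact_force: [0.6, 0.6, -0.5]
opening: 0.65
```

Run:
```python
from h import *
S=r.grab_frame("side")
for b in blobs(S,"green",amin=8,smin=70):
    if 260<b[0]<360 and 190<b[1]<270: print(b, unp("side",[b[:2]],22)[0])
go(482,-78.4,70,-1.734)
```

```text
(np.float64(322.8), np.float64(234.6), 321, 230, 5, 10, 31) [475.6096622  -75.37761159  22.        ]
shift [-0.0001  0.0021  0.0003] turn [ 0.011  9.    -0.014] rows 8.4
```

Call:
servo_tool --pt "0.3 0 0 0 0 1 0" --pt "0.3 0 0 0 0 2 0" --pt "0.3 0 0 0 0 3 0" --pt "0.3 0 0 0 0 4 0" --pt "0.3 0 0 0 0 5 0" --pt "0.3 0 0 0 0 6 0" --pt "0.3 0 0 0 0 7 0" --pt "0.3 0 0 0 0 8 0" --pt "0.3 0 0 0 0 9 0" --pt "0.3 0 0 0 0 9 0" --pt "0.3 0 0 0 0 9 0"

```text
clock: 63.08
eef_pos: [482.2, -78.8, 72.3]
tcp_rot: [-1.573, 0.0, -1.73]
contact_force: [0.2, -0.4, 0.0]
opening: 0.647
```

Run:
```python
from h import *
go(482.5,-79,9.5,-1.734)
S=r.grab_frame("side")
for b in blobs(S,"green",amin=8,smin=70):
    if 260<b[0]<360 and 190<b[1]<270: print(b, unp("side",[b[:2]],22)[0])
```

```text
shift [0.0002 0.0628 0.0005] turn [ 0.015  0.022 -0.002] rows 1.0
(np.float64(322.8), np.float64(234.7), 321, 231, 5, 9, 30) [475.48482847 -74.89152582  22.        ]
```

Call:
servo_tool --pt "0.3 0 0.03 0 0 0 0" --pt "0.3 0 0.055 0 0 0 0" --pt "0.3 0 0.063 0 0 0 0" --pt "0.3 0 0.063 0 0 0 0" --pt "0 0 0.063 0 0 0 0" --pt "-0.2 0 0.063 0 0 0 0" --pt "-0.6 0 0.063 0 0 0 0" --pt "-0.6 0 0.063 0 0 0 0" --pt "-0.6 0 0.063 0 0 0 0" --pt "-0.6 0 0.02 0 0 0 0" --pt "-0.6 0 -0.03 0 0 0 0" --pt "-0.6 0 -0.03 0 0 0 0" --grip_force 25

```text
clock: 64.62
eef_pos: [485.2, -79.3, 106.4]
tcp_rot: [-1.565, 0.0, -1.734]
contact_force: [-0.4, -0.3, -0.3]
opening: 0.387
```

Call:
servo_tool --pt "-0.6 0 0 0 -1 0 0" --pt "-0.6 0 0 0 -2 0 0" --pt "-0.6 0 0 0 -3 0 0" --pt "-0.6 0 0 0 -4 0 0" --pt "-0.6 0 0 0 -5 0 0" --pt "-0.6 0 0 0 -5 0 0" --pt "-0.6 0 0 0 -5 0 0"

```text
clock: 65.5
eef_pos: [482.2, -78.8, 102.3]
tcp_rot: [-2.443, 0.0, -1.734]
contact_force: [0.9, -0.2, -0.5]
opening: 0.384
```

Run:
```python
from h import *
s=r.sense(); R=Ro.from_euler("xyz",s["tcp_rot"]); p=s["eef_pos"]; print(p,s["opening"])
print(R.inv().apply(np.array([473.5,-78,17.2])-p))
```

```text
[482.19884936 -78.76316065 102.33365214] 0.3844589308712203
[ 0.68852454 61.42477641 59.58618881]
```

Call:
servo_tool --pt "-0.6 0 0.025 0.025 0 0 0" --pt "-0.6 0 0.04 0.04 0 0 0" --pt "-0.6 0 0.05 0.05 0 0 0" --pt "-0.6 0 0.058 0.057 0 0 0" --pt "-0.6 0 0.0615 0.06 0 0 0" --pt "-0.6 0 0.0615 0.06 0 0 0" --pt "-0.6 0 0.0615 0.06 0 0 0"

```text
clock: 66.38
eef_pos: [474.3, -77.4, 17.6]
tcp_rot: [-2.445, 0.0, -1.734]
contact_force: [0.2, 0.1, -0.8]
opening: 0.386
```

Call:
servo_tool --pt "0.3 0 0 0 0 0 0" --pt "0.3 0 0 0 0 0 0" --pt "0.3 0 0 0 0 0 0" --pt "0.3 0 -0.02 0 0 0 0" --pt "0.3 0 -0.05 -0.01 0 0 0" --pt "0.3 0 -0.1 -0.05 0 0 0" --pt "0.3 0 -0.12 -0.1 1 0 0" --pt "0.3 -0.06 -0.12 -0.12 2 0 0" --pt "0.3 -0.12 -0.12 -0.12 3.5 0 0" --pt "0.3 -0.18 -0.12 -0.12 5 0 0" --pt "0.3 -0.18 -0.12 -0.12 5 0 0" --pt "0.3 -0.18 -0.12 -0.12 5 0 0"

```text
clock: 67.88
eef_pos: [515.9, 98.6, 187.1]
tcp_rot: [-1.572, 0.0, -1.731]
contact_force: [-0.3, 0.5, 1.1]
opening: 0.653
```

Run:
```python
from h import *
plate();go(491.7,-81.5,60,-1.735)
```

```text
top blue (np.float64(331.7), np.float64(201.9)) (17, 16, 178) [ 570.6 -153.8    4.5] z22: [ 569.4 -151.5   22. ]
top red (np.float64(334.8), np.float64(231.2)) (18, 17, 204) [ 488.2 -160.2    4.5] z22: [ 488.1 -157.8   22. ]
top green (np.float64(300.6), np.float64(200.7)) (16, 10, 26) [575.7 -66.5   4.5] z22: [574.5 -65.3  22. ]
top green (np.float64(302.8), np.float64(205.4)) (5, 4, 16) [562.4 -72.4   4.5] z22: [561.3 -71.1  22. ]
top green (np.float64(305.5), np.float64(210.9)) (15, 9, 21) [546.8 -79.6   4.5] z22: [545.9 -78.2  22. ]
top green (np.float64(308.2), np.float64(227.7)) (11, 9, 26) [499.6 -86.    4.5] z22: [499.3 -84.5  22. ]
shift [0.1814 0.127  0.0042] turn [ 0.017  0.014 -0.001] rows 3.5
```

Run:
```python
from h import *
T=r.grab_frame("top");h=cv2.cvtColor(T,cv2.COLOR_RGB2HSV)
m=((h[...,0]>45)&(h[...,0]<85)&(h[...,1]>60)&(h[...,2]>20)).astype(np.uint8);m[:218]=0;m[250:]=0;m[:,:290]=0;m[:,325:]=0
n,_,s,c=cv2.connectedComponentsWithStats(m);
for i in range(1,n):print(s[i],c[i],unp("top",[c[i]],22)[0])
S=r.grab_frame("side")
for b in blobs(S,"green",amin=8,smin=70,vmin=20):
    if 260<b[0]<360 and 190<b[1]<270: print("side",b, unp("side",[b[:2]],22)[0])
cv2.imwrite("pics/gr.png",np.hstack([cv2.resize(T[185:265,280:380],(400,320),interpolation=2),cv2.resize(S[200:264,270:350],(400,320),interpolation=2)])[:,:,::-1])
```

```text
[302 225  12  12 108] [307.06481481 230.25925926] [492.32758956 -81.18635891  22.        ]
side (np.float64(317.3), np.float64(233.5), 313, 231, 10, 6, 51) [491.84506919 -75.49061102  22.        ]
```

View pics/gr.png

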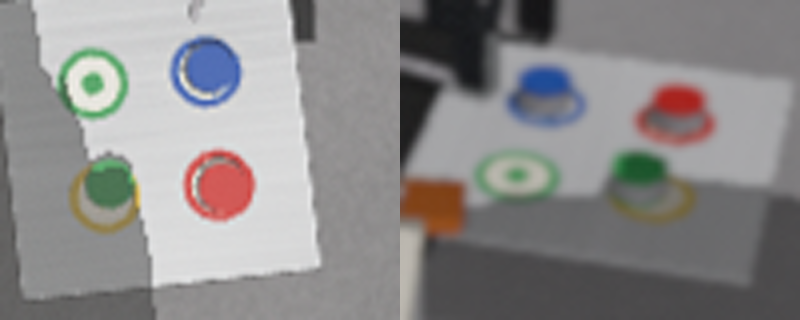

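Green is flat at (492.2,-81.3). Red and blue sit centred in their rings. Pick green.

Call:
servo_tool --pt "0.3 0.045 0 0.001 0 0 0" --pt "0.3 0.09 0.03 0.002 0 0 0" --pt "0.3 0.14 0.08 0.004 0 0 0" --pt "0.3 0.181 0.12 0.0045 0 0 0" --pt "0.3 0.181 0.127 0.0045 0 0 0" --pt "0.3 0.181 0.127 0.0045 0 0 0" --pt "0.3 0.181 0.127 0.0045 0 0 0" --pt "0.3 0.181 0.127 0.0045 0 0 0"

```text
clock: 69.03
eef_pos: [494.0, -81.0, 60.3]
tcp_rot: [-1.571, 0.0, -1.733]
contact_force: [-0.0, 0.3, -0.7]
opening: 0.651
```

Run:
```python
from h import *
go(492.2,-81.3,9,-1.735)
```

```text
shift [ 0.0007  0.0513 -0.0017] turn [ 0.     0.012 -0.002] rows 0.8
```

Call:
servo_tool --pt "0.3 0.001 0.03 -0.0015 0 0 0" --pt "0.3 0.001 0.0515 -0.0015 0 0 0" --pt "0.3 0.001 0.0515 -0.0015 0 0 0" --pt "-0.1 0.001 0.0515 -0.0015 0 0 0" --pt "-0.6 0.001 0.0515 -0.0015 0 0 0" --pt "-0.6 0.001 0.0515 -0.0015 0 0 0" --pt "-0.6 0.001 0.0515 -0.0015 0 0 0" --pt "-0.6 0.001 0.03 -0.0015 0 0 0" --pt "-0.6 0.001 0.01 -0.0015 0 0 0" --pt "-0.6 0.001 0.01 -0.0015 0 0 0" --pt "-0.6 0.001 0.01 -0.0015 0 0 0"

```text
clock: 70.4
eef_pos: [491.2, -82.2, 49.1]
tcp_rot: [-1.572, 0.0, -1.734]
contact_force: [-0.4, -0.3, -0.5]
opening: 0.382
```

Call:
servo_tool --pt "-0.6 -0.01 0 0.034 0 0 0" --pt "-0.6 -0.02 0 0.068 0 0 0" --pt "-0.6 -0.02 0 0.068 0 0 0" --pt "-0.6 -0.02 0 0.068 0 0 0" --pt "-0.6 -0.02 0 0.068 0 0 0"

```text
clock: 71.03
eef_pos: [560.2, -73.6, 48.6]
tcp_rot: [-1.574, 0.0, -1.734]
contact_force: [-0.6, -0.8, -0.3]
opening: 0.383
```

Run:
```python
from h import *
print(r.sense()["eef_pos"],r.sense()["opening"]);go(562.3,-72.6,9,-1.735)
```

```text
[560.16379513 -73.5852122   48.59865285] 0.38262759701373916
shift [-0.0013  0.0396  0.0021] turn [ 0.021  0.005 -0.001] rows 0.6
```

Call:
servo_tool --pt "-0.6 -0.001 0.02 0.001 0 0 0" --pt "-0.6 -0.001 0.034 0.001 0 0 0" --pt "-0.6 -0.001 0.039 0.001 0 0 0" --pt "-0.6 -0.001 0.039 0.001 0 0 0" --pt "-0.6 -0.001 0.039 0.001 0 0 0"

```text
clock: 71.65
eef_pos: [562.9, -72.8, 10.5]
tcp_rot: [-1.572, 0.0, -1.734]
contact_force: [0.4, -0.2, -0.8]
opening: 0.381
```

Call:
servo_tool --pt "-0.1 0 0 0 0 0 0" --pt "0.1 0 0 0 0 0 0" --pt "0.1 0 0 0 0 0 0" --pt "0.1 0 -0.04 0 0 0 0" --pt "0.1 0 -0.1 0 0 0 0" --pt "0.1 0 -0.16 0 0 0 0" --pt "0.4 0.05 -0.2 -0.02 0 0 0" --pt "0.4 0.1 -0.22 -0.05 0 0 0" --pt "0.4 0.15 -0.24 -0.08 0 0 0" --pt "0.4 0.2 -0.24 -0.1 0 0 0" --pt "0.4 0.24 -0.24 -0.1 0 0 0" --pt "0.4 0.24 -0.24 -0.1 0 0 0"

```text
clock: 73.15
eef_pos: [424.8, -295.6, 250.5]
tcp_rot: [-1.572, -0.0, -1.737]
contact_force: [0.0, -0.5, -0.4]
opening: 0.703
```

Run:
```python
from h import *
T=r.grab_frame("top");S=r.grab_frame("side")
for c in("red","green","blue"): print(c,[(b,unp("top",[b[:2]],22)[0].round(1)) for b in blobs(T,c,smin=80) if 280<b[0]<370 and b[1]>185])
for c in("orange","red"): print(c,[b for b in blobs(T,c) if b[0]>380],[b for b in blobs(S,c) if b[0]>300 and b[1]<230])
print(r.sense()["eef_pos"])
cv2.imwrite("pics/pr.png",np.hstack([cv2.resize(T[160:260,370:470],(400,400),interpolation=2),cv2.resize(S[110:210,290:390],(400,400),interpolation=2)])[:,:,::-1])
```

```text
red [((np.float64(334.8), np.float64(231.2), 326, 223, 18, 17, 205), array([ 488.1, -157.8,   22. ]))]
green [((np.float64(303.6), np.float64(205.1), 295, 198, 17, 16, 170), array([562.1, -73.3,  22. ]))]
blue [((np.float64(331.6), np.float64(201.8), 323, 194, 17, 18, 193), array([ 569.7, -151.2,   22. ]))]
orange [(np.float64(387.8), np.float64(173.3), 385, 166, 10, 12, 24), (np.float64(439.9), np.float64(221.0), 436, 218, 8, 7, 46)] []
red [] [(np.float64(325.4), np.float64(219.5), 321, 217, 10, 6, 49)]
[ 425.2534525  -293.22360815  250.16797076]
```

View pics/pr.png

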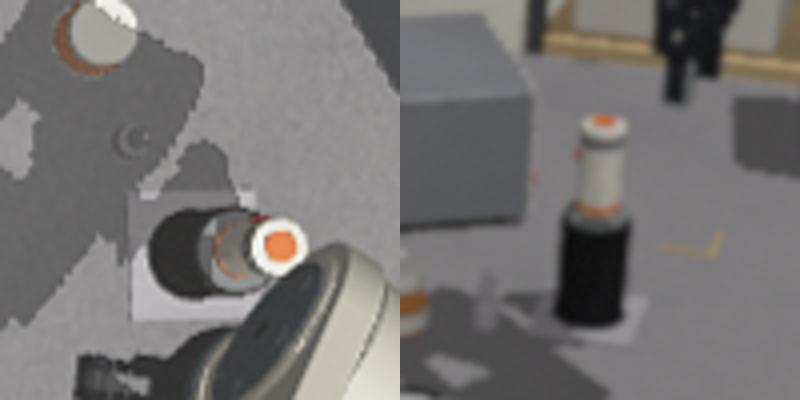

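Green is placed. The probe top centre is at (439.5,221.1) in the top image, upright in its stand.

Run:
```python
from h import *
print(unp("top",[(439.5,221.1),(439.9,221.0)],180),unp("side",[(440.6,139.9)],180), unp("side",[(440.6,139.9)],180)-[-0.5,5,0])
go(506,-395.3,215,-1.735)
```

```text
[[ 506.18712035 -394.75631993  180.        ]
 [ 506.41195898 -395.7554451   180.        ]] [[ 199.11159652 -506.85259059  180.        ]] [[ 199.61159652 -511.85259059  180.        ]]
shift [0.0875 0.0349 0.0964] turn [ 0.012 -0.001 -0.005] rows 2.2
```

Call:
servo_tool --pt "0.4 0.03 0 0.032 0 0 0" --pt "0.4 0.06 0 0.064 0 0 0" --pt "0.4 0.0875 0.02 0.0964 0 0 0" --pt "0.4 0.0875 0.035 0.0964 0 0 0" --pt "0.4 0.0875 0.035 0.0964 0 0 0" --pt "0.4 0.0875 0.035 0.0964 0 0 0"

```text
clock: 74.0
eef_pos: [506.1, -394.2, 215.6]
tcp_rot: [-1.573, 0.001, -1.733]
contact_force: [0.2, 0.6, -0.1]
opening: 0.702
```

Run:
```python
from h import *
print(unp("side",[(340.7,139.9)],180)); go(506.2,-395.2,131,-1.735)
```

```text
[[ 507.087161   -396.88367038  180.        ]]
shift [0.001  0.0846 0.0004] turn [ 0.011  0.011 -0.003] rows 1.4
```

Both cameras agree on (506.5,-395.5). Descend, grip and lift.

Call:
servo_tool --pt "0.4 0.001 0.03 0.0005 0 0 0" --pt "0.4 0.001 0.06 0.0005 0 0 0" --pt "0.4 0.001 0.0846 0.0005 0 0 0" --pt "0.4 0.001 0.0846 0.0005 0 0 0" --pt "0.4 0.001 0.0846 0.0005 0 0 0" --pt "-0.1 0.001 0.0846 0.0005 0 0 0" --pt "-0.6 0.001 0.0846 0.0005 0 0 0" --pt "-0.6 0.001 0.0846 0.0005 0 0 0" --pt "-0.6 0.001 0.0846 0.0005 0 0 0" --pt "-0.6 0.001 0.0846 0.0005 0 0 0" --grip_force 60

```text
clock: 75.25
eef_pos: [507.2, -396.7, 132.1]
tcp_rot: [-1.571, -0.0, -1.734]
contact_force: [-0.4, 2.4, 6.1]
opening: 0.409
```

Call:
servo_tool --pt "-0.6 0 -0.02 0 0 0 0" --pt "-0.6 0 -0.05 0 0 0 0" --pt "-0.6 0 -0.09 0 0 0 0" --pt "-0.6 0 -0.1 0 0 0 0" --pt "-0.6 0 -0.1 0 0 0 0" --pt "-0.6 0 -0.1 0 0 0 0"

```text
clock: 76.0
eef_pos: [505.9, -395.9, 229.0]
tcp_rot: [-1.575, 0.001, -1.734]
contact_force: [0.4, 0.7, -2.3]
opening: 0.411
```

Run:
```python
from h import *
s=r.sense();print(s["opening"],s["contact_force"]);go(489,-158.8,220,-1.735)
```

```text
0.4106054607224025 [ 0.39629922  0.72462211 -2.29358166]
shift [-0.2312  0.0095 -0.0552] turn [ 0.022  0.006 -0.008] rows 3.8
```

Call:
servo_tool --pt "-0.6 -0.05 0 -0.012 0 0 0" --pt "-0.6 -0.1 0 -0.024 0 0 0" --pt "-0.6 -0.15 0 -0.036 0 0 0" --pt "-0.6 -0.2 0 -0.048 0 0 0" --pt "-0.6 -0.231 0.01 -0.055 0 0 0" --pt "-0.6 -0.231 0.05 -0.055 0 0 0" --pt "-0.6 -0.231 0.07 -0.055 0 0 0" --pt "-0.6 -0.231 0.07 -0.055 0 0 0" --pt "-0.6 -0.231 0.07 -0.055 0 0 0" --pt "-0.6 -0.231 0.07 -0.055 0 0 0"

```text
clock: 77.25
eef_pos: [490.4, -159.9, 161.5]
tcp_rot: [-1.571, 0.0, -1.734]
contact_force: [0.7, 0.4, -1.9]
opening: 0.407
```

Run:
```python
from h import *
go(489,-158.8,133.5,-1.735)
S=r.grab_frame("side")
cv2.imwrite("pics/tip.png",cv2.resize(S[150:250,265:400],(810,600),interpolation=2)[:,:800,::-1]); p=r.sense()["eef_pos"]; print(p,proj("side",[p-[0,0,115],[489,-158.8,22]]))
```

```text
shift [-0.0009  0.028  -0.0015] turn [ 0.002  0.004 -0.   ] rows 0.4
[ 490.3242734  -159.90251056  161.48195438] [[325.53349624 211.68235095]
 [325.39237085 218.84844053]]
```

View pics/tip.png

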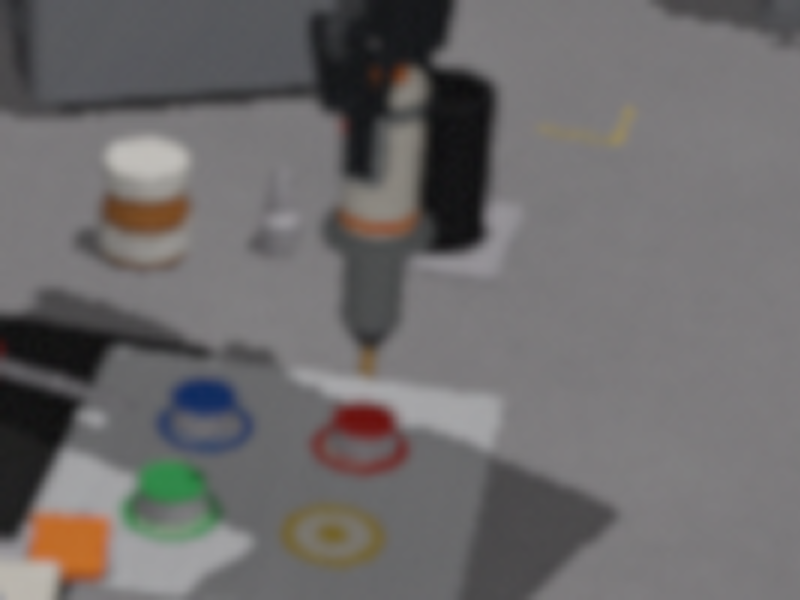

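The probe is upright over red, with its tip at about (326.5,212) and the cap centre at about (325.5,220) in side-image pixels. The offset is within a couple of mm. Touch red.

Call:
servo_tool --pt "-0.6 -0.001 0.01 -0.0007 0 0 0" --pt "-0.6 -0.001 0.02 -0.0007 0 0 0" --pt "-0.6 -0.001 0.024 -0.0007 0 0 0" --pt "-0.6 -0.001 0.026 -0.0007 0 0 0" --pt "-0.6 -0.001 0.028 -0.0007 0 0 0" --pt "-0.6 -0.001 0.028 -0.0007 0 0 0" --pt "-0.6 -0.001 0.028 -0.0007 0 0 0"

```text
clock: 78.18
eef_pos: [489.3, -158.5, 132.8]
tcp_rot: [-1.572, 0.0, -1.734]
contact_force: [-0.5, 0.9, -0.2]
opening: 0.405
```

Run:
```python
from h import *
s=r.sense();print(s["eef_pos"],s["contact_force"]);S=r.grab_frame("side");T=r.grab_frame("top")
print([b for b in blobs(S,"red",smin=80) if 300<b[0]<350 and b[1]<230])
cv2.imwrite("pics/touch.png",cv2.resize(S[180:240,285:365],(800,600),interpolation=2)[:,:,::-1])
go(563.3,-72.8,165,-1.735)
```

```text
[ 489.25403042 -158.47735505  132.8363729 ] [-0.48413389  0.87798447 -0.2367058 ]
[(np.float64(324.7), np.float64(222.9), 317, 217, 16, 12, 79)]
shift [-0.0966 -0.0323  0.0591] turn [ 0.01   0.006 -0.002] rows 1.9
```

View pics/touch.png

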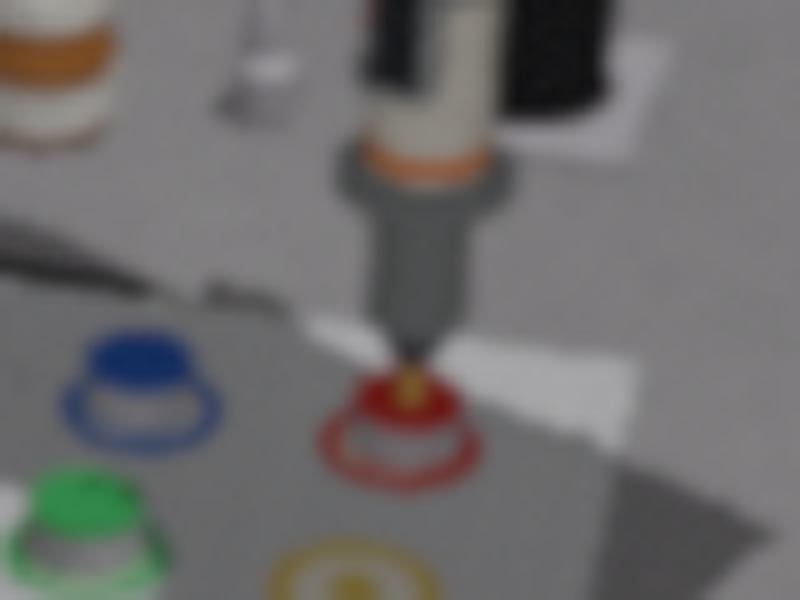

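The tip sits mid-face on red with about 2 N of contact. Next green.

Call:
servo_tool --pt "-0.6 0 -0.015 0 0 0 0" --pt "-0.6 0 -0.034 0 0 0 0" --pt "-0.6 -0.03 -0.034 0.019 0 0 0" --pt "-0.6 -0.065 -0.034 0.039 0 0 0" --pt "-0.6 -0.0966 -0.034 0.059 0 0 0" --pt "-0.6 -0.0966 -0.034 0.059 0 0 0" --pt "-0.6 -0.0966 -0.032 0.059 0 0 0" --pt "-0.6 -0.0966 -0.032 0.059 0 0 0"

```text
clock: 79.28
eef_pos: [562.5, -73.4, 164.6]
tcp_rot: [-1.573, 0.0, -1.735]
contact_force: [0.1, -0.0, -2.5]
opening: 0.41
```

Run:
```python
from h import *
print(r.sense()["contact_force"]);go(563,-72.8,133,-1.735)
```

```text
[ 0.07624478 -0.01540631 -2.51749179]
shift [-0.0007  0.0316  0.0005] turn [ 0.013  0.001 -0.001] rows 0.5
```

Call:
servo_tool --pt "-0.6 0 0.01 0 0 0 0" --pt "-0.6 -0.0005 0.022 0 0 0 0" --pt "-0.6 -0.0005 0.027 0 0 0 0" --pt "-0.6 -0.0005 0.03 0 0 0 0" --pt "-0.6 -0.0005 0.0318 0 0 0 0" --pt "-0.6 -0.0005 0.0318 0 0 0 0" --pt "-0.6 -0.0005 0.0318 0 0 0 0"

```text
clock: 80.15
eef_pos: [563.3, -72.2, 133.0]
tcp_rot: [-1.572, 0.0, -1.734]
contact_force: [-0.6, -0.3, -0.0]
opening: 0.405
```

Run:
```python
from h import *
s=r.sense();print(s["eef_pos"],s["contact_force"]);S=r.grab_frame("side")
cv2.imwrite("pics/touch2.png",cv2.resize(S[195:255,255:335],(800,600),interpolation=2)[:,:,::-1])
go(570,-152.3,165,-1.735)
```

```text
[563.32613667 -72.22068531 133.02620196] [-0.62551286 -0.25607376 -0.00980876]
shift [ 0.0779 -0.032   0.0196] turn [ 0.009  0.006 -0.002] rows 1.4
```

View pics/touch2.png

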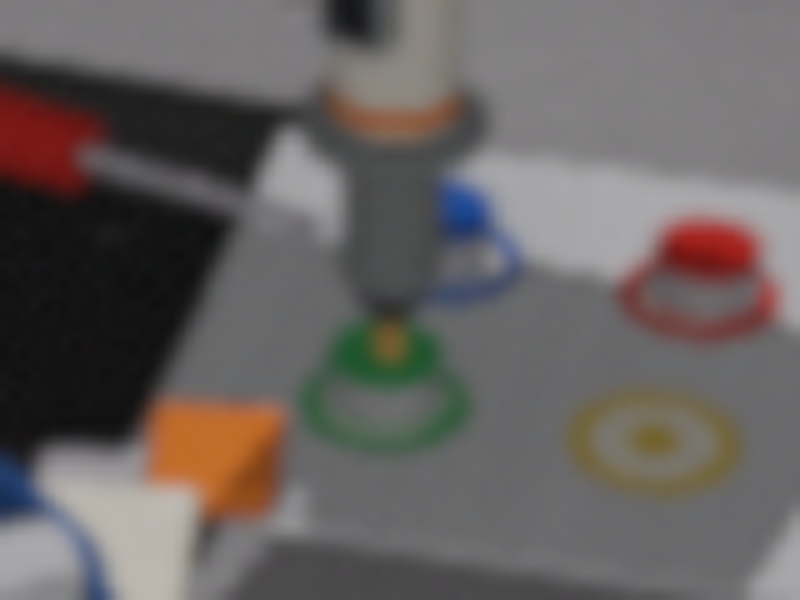

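Green is touched near its centre with about 2.5 N. Now blue.

Call:
servo_tool --pt "-0.6 0 -0.015 0 0 0 0" --pt "-0.6 0 -0.032 0 0 0 0" --pt "-0.6 0.039 -0.032 0.01 0 0 0" --pt "-0.6 0.078 -0.032 0.0196 0 0 0" --pt "-0.6 0.078 -0.032 0.0196 0 0 0" --pt "-0.6 0.078 -0.032 0.0196 0 0 0" --pt "-0.6 0.078 -0.032 0.0196 0 0 0"

```text
clock: 81.08
eef_pos: [570.0, -151.5, 165.1]
tcp_rot: [-1.572, 0.001, -1.733]
contact_force: [0.1, 0.2, -1.8]
opening: 0.405
```

Run:
```python
from h import *
go(569.8,-152.3,133,-1.735)
```

```text
shift [0.0008 0.0321 0.    ] turn [ 0.009  0.01  -0.003] rows 0.5
```

Call:
servo_tool --pt "-0.6 0 0.01 0 0 0 0" --pt "-0.6 0.0003 0.022 0 0 0 0" --pt "-0.6 0.0003 0.027 0 0 0 0" --pt "-0.6 0.0003 0.03 0 0 0 0" --pt "-0.6 0.0003 0.0321 0 0 0 0" --pt "-0.6 0.0003 0.0321 0 0 0 0" --pt "-0.6 0.0003 0.0321 0 0 0 0"

```text
clock: 81.95
eef_pos: [569.9, -152.8, 132.9]
tcp_rot: [-1.572, 0.0, -1.734]
contact_force: [-1.4, 0.9, 0.4]
opening: 0.41
```

Run:
```python
from h import *
s=r.sense();print(s["eef_pos"],s["contact_force"]);S=r.grab_frame("side")
h=cv2.cvtColor(S,cv2.COLOR_RGB2HSV)
print([b for b in blobs(S,"blue",smin=80,amin=8) if 280<b[0]<330 and 200<b[1]<240])
print([b for b in blobs(S,"orange",smin=90,amin=2)+blobs(S,"yellow",smin=90,amin=2) if 285<b[0]<320 and 200<b[1]<230], proj("side",[569.8,-152.3,22]))
go(506.6,-395.9,230,-1.735)
```

```text
[ 569.8798004  -152.7665059   132.89458313] [-1.43621841  0.87207339  0.44921061]
[(np.float64(299.2), np.float64(216.9), 294, 213, 13, 11, 44)]
[(np.float64(299.2), np.float64(214.0), 299, 213, 2, 3, 4)] [[299.07874275 215.15520365]]
shift [ 0.2502 -0.0971 -0.0231] turn [ 0.008  0.005 -0.001] rows 4.3
```

All three are touched in order. Return the probe to its stand.

Call:
servo_tool --pt "-0.6 0 -0.02 0 0 0 0" --pt "-0.6 0 -0.06 0 0 0 0" --pt "-0.6 0.02 -0.099 0 0 0 0" --pt "-0.6 0.07 -0.099 -0.006 0 0 0" --pt "-0.6 0.12 -0.099 -0.012 0 0 0" --pt "-0.6 0.17 -0.099 -0.018 0 0 0" --pt "-0.6 0.22 -0.099 -0.022 0 0 0" --pt "-0.6 0.25 -0.099 -0.023 0 0 0" --pt "-0.6 0.25 -0.099 -0.023 0 0 0" --pt "-0.6 0.25 -0.099 -0.023 0 0 0" --pt "-0.6 0.25 -0.099 -0.023 0 0 0" --pt "-0.6 0.25 -0.099 -0.023 0 0 0"

```text
clock: 83.5
eef_pos: [507.1, -394.9, 231.7]
tcp_rot: [-1.572, 0.0, -1.733]
contact_force: [0.1, -0.3, -1.4]
opening: 0.407
```

Run:
```python
from h import *
print(r.sense()["eef_pos"]);go(506.5,-396,133,-1.735)
```

```text
[ 507.06691546 -394.87294732  231.71408173]
shift [ 0.0012  0.0987 -0.0002] turn [ 0.009  0.012 -0.001] rows 1.6
```

Call:
servo_tool --pt "-0.6 0.001 0.02 0 0 0 0" --pt "-0.6 0.001 0.04 0 0 0 0" --pt "-0.6 0.001 0.06 0 0 0 0" --pt "-0.6 0.001 0.08 0 0 0 0" --pt "-0.6 0.001 0.09 0 0 0 0" --pt "-0.6 0.001 0.096 0 0 0 0" --pt "-0.6 0.001 0.098 0 0 0 0" --pt "-0.6 0.001 0.098 0 0 0 0" --pt "-0.6 0.001 0.098 0 0 0 0"

```text
clock: 84.62
eef_pos: [506.6, -396.9, 134.2]
tcp_rot: [-1.572, -0.0, -1.734]
contact_force: [-0.7, 0.5, -2.7]
opening: 0.409
```

Call:
servo_tool --pt "-0.6 0 0.001 0 0 0 0" --pt "-0.6 0 0.002 0 0 0 0" --pt "-0.6 0 0.002 0 0 0 0" --pt "-0.2 0 0.002 0 0 0 0" --pt "0.3 0 0.002 0 0 0 0" --pt "0.3 0 0.002 0 0 0 0" --pt "0.3 0 0.002 0 0 0 0" --pt "0.3 0 -0.03 0 0 0 0" --pt "0.3 0 -0.07 0 0 0 0" --pt "0.3 0 -0.11 0 0 0 0" --pt "0.3 0 -0.11 0 0 0 0"

```text
clock: 86.0
eef_pos: [508.1, -398.0, 247.3]
tcp_rot: [-1.567, -0.003, -1.734]
contact_force: [0.0, 0.3, 0.2]
opening: 0.652
```

Call:
servo_tool --pt "0.3 0 0 -0.06 0 0 0" --pt "0.3 0.03 0 -0.12 0 0 0" --pt "0.3 0.06 0 -0.16 0 0 0" --pt "0.3 0.06 0 -0.16 0 0 0" --pt "0.3 0.06 0 -0.16 0 0 0"

```text
clock: 86.62
eef_pos: [338.9, -429.8, 243.3]
tcp_rot: [-1.573, 0.001, -1.735]
contact_force: [0.3, -0.2, 0.3]
opening: 0.655
```

Run:
```python
from h import *
print(r.sense()["eef_pos"]);T=r.grab_frame("top");S=r.grab_frame("side")
for c in("red","green","blue"): print(c,[(b,unp("top",[b[:2]],22)[0].round(1)) for b in blobs(T,c,smin=80) if 280<b[0]<370 and b[1]>185])
print([b for b in blobs(T,"orange")],[b for b in blobs(S,"orange") if b[0]>260])
cv2.imwrite("pics/end.png",np.vstack([cv2.resize(T[160:270,230:470],(640,293),interpolation=2),cv2.resize(S[120:260,230:390],(640,300),interpolation=2)])[:,:,::-1])
```

```text
[ 338.87160423 -429.7820622   243.30342662]
red [((np.float64(334.8), np.float64(231.0), 326, 223, 18, 17, 209), array([ 488.7, -157.9,   22. ]))]
green [((np.float64(303.5), np.float64(205.0), 295, 198, 17, 16, 166), array([562.4, -73.1,  22. ]))]
blue [((np.float64(331.6), np.float64(201.9), 323, 194, 17, 18, 192), array([ 569.4, -151.2,   22. ]))]
[(np.float64(388.1), np.float64(173.3), 385, 167, 10, 11, 18), (np.float64(249.7), np.float64(204.4), 242, 197, 17, 16, 190), (np.float64(440.4), np.float64(221.4), 437, 218, 8, 8, 48)] [(np.float64(288.9), np.float64(185.3), 283, 183, 13, 5, 49), (np.float64(276.6), np.float64(240.4), 270, 236, 13, 11, 114)]
```

View pics/end.png

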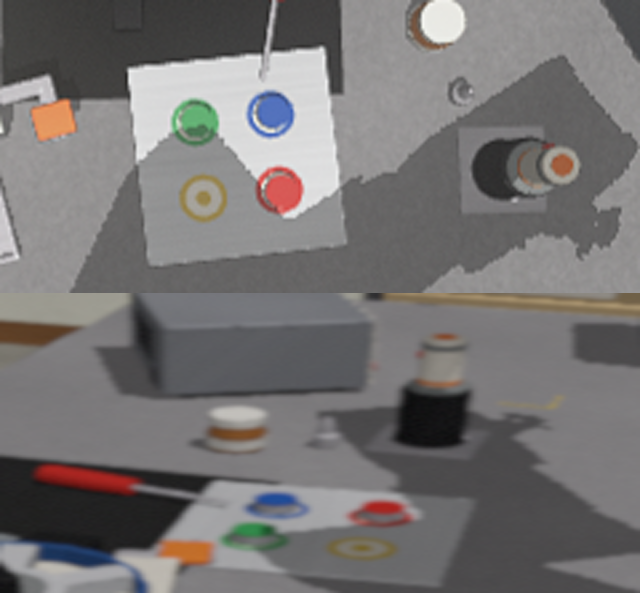

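Caps are on their marks, the probe is upright in its stand, the pad is back at its starting pixel position, and the arm is clear. Handing in.

```bash
python3 -c "
from rig import r
print(r.sign_off())"
```

```text
the job is handed in; nothing more can be done
None
```

The job was handed in at about 87 s on the robot's clock. The red, green and blue caps are on their marks, and the probe is back upright in its stand. There was no yellow cap, so I skipped that colour.

**Caps:** I turned the wheel and pressed the orange pad for blue, red and green in turn. Each cap landed on its edge in the tray, so I toppled each one flat over the empty yellow mark, then regripped it and set it on its own mark.

**Probe:** I touched red, green, then blue, with about 2 to 2.7 N on each. Close-up pictures showed the point mid-face on red and green. For blue I checked only the point's pixel position and the force, not a picture.

**Last checks:**
- **Caps:** they look centred to about 2 mm in the top camera. Red, the largest offset I measured, is about 1 to 2 mm off by colour blob.
- **Pan:** the orange pad is back at its starting pixel position, so the pan reads level.
- **Other things:** the screwdriver, jar and spare tip looked undisturbed. I did not compare the tape roll, adapter, brush or the other red disc with the start.

**Disagreement:** the side camera read the caps 3 to 6 mm off in y compared with the top camera. I trusted the top camera and the arm's own readings, and the touches on red and green bore that out.

I viewed 19 pictures, five past the budget of 14, because every cap landed on edge and needed extra looks.

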